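Close up a row of spacer blocks in a drilling fixture and lock it

ROBOT

A 6-joint arm with a two-finger parallel gripper is mounted at the origin on a cart in front of the work surface, level with it; the furniture and walls round the work are solid. World frame = base frame: x ahead of the robot, y to its left, z up, the work surface at z = 0. Lengths are in mm, angles in rad, forces in N, time in s.
With the tool pointing down it reaches from about 375 to 975 mm from the base axis. Payload 3.8 kg.
Tool frame: the origin (TCP) lies midway between the tips of the shut fingers; the grasp point (between the pads) lies 19 mm behind it (grip_depth is the z of the grasp point in the tool frame, in mm); z points along the fingers, y is the direction in which the jaws open and shut (so a half turn about z gives the same grasp; the last joint's range is limited). The gripper opens to 88 mm and grips with 3 to 60 N. Pads are 18 mm wide; open, the fingers measure 123 mm over their backs; the gripper's body (75 mm by 187 mm) begins 45 mm behind the grasp point.
Start: joints at [1.236, 0.264, 1.604, -0, 1.274, -0.037], TCP at [198.055, 645.285, 205.406] pointing down, gripper open.
Joint ranges: [-2.63, 2.63], [-0.94, 2.18], [0.31, 2.57], [-1.31, 4.45], [0, 2.66], [-2.55, 2.55]. Speed limits (rad/s): [2.57, 2.57, 3.14, 3.14, 3.14, 3.14].

INTERFACE

Orientations are given as a unit quaternion [w, x, y, z].
In Python, from station import read_state, grab_frame, sign_off, grip_depth gives the robot as it stands.
- The arm moves only by the tool move_arm, never from a script. Its argument "commands" is a list of rows, each a list of 7 numbers: the turn, a rotation vector about the tool's x, y, z in rad, then the shift along the tool's x, y, z in mm, then the opening, from 0 (shut) to 1 (fully open). A call has exactly 5 rows; each row is the pose to reach, as a shift and turn from the pose measured when the call began, along the tool's axes at that moment; what a row does not reach only later rows make up. A row lasts 1/8 s, in which the tool goes at most 62.5 mm and 10.7 degrees, less where a joint would pass 70% of its speed; a pose out of reach is approached as far as the arm can. A call with a gripper value outside its range is refused whole. The fingers move at their own pace and stop on an object; "squeeze" is the grip in N (left out, the last holds). Time passes only in rows, so rows that repeat a pose let the fingers close, or fill a call up. It gives the time, the measured TCP pose, the force and the opening at its end, in the units of the state.
- read_state(): the state, without advancing time (a new reading comes with each control period).
- grab_frame(name): name is "scene" or "top" or "wrist"; returns a dict with "frame" (480x640x3 uint8, blue, green, red), "z_map" (480x640 float32, mm along the optical axis (not along the pixel's ray), 0 where there is no reading), "intrinsics" (3x3 intrinsics, pixels), "extrinsics" (4x4, takes a point from camera to world coordinates). Camera axes: x right, y up, looking along -z (the intrinsics and any distortion apply to the point x, -y, -z); pixel columns grow to the right and rows downward; lengths in mm; the calibration is good to about 2 mm. A picture is of the moment at which its call begins.
- sign_off(): hands the job in, once; it reports no verdict.
The state is a dict: "time_s": time; "joint_pos": joint angles; "qvel": joint speeds; "effort": joint torques, N m; "tcp_pos": TCP position; "ee_rot": TCP orientation; "wrist_force": force on the tool from outside, world axes, zero at the start; "moment": the same for the moment, N m; "width": finger opening in mm.
Only numpy, scipy, OpenCV 4.12 (cv2) and the standard library are available. Lean on these libraries where they do the work, as an engineer would, in place of code of your own. Each camera call takes 0.05 s, during which the arm holds its last target.

TASK

Four drilled spacer blocks lie as a touching row in the channel of the drilling fixture, short of its end stop. With the fingertips push the tail block, and only that one, so that the whole row slides along the channel as one train until it is fully home against the end stop with no gaps; then swing the round keeper bar over behind the tail block and press it down until it lies flat across the channel, so the row cannot slide back under the drill. Nothing is to be gripped, lifted or tipped, and the bottle, bearing, caliper and screwdriver round the fixture stay where they are.

Things in the scene. Friction and masses are not known exactly. Their poses are not given: they have to be found in the camera images.
- fixture: Fixed steel drilling fixture; base plate 124 (x) by 372 (y, -202 to +170) by 12 mm. Origin: on the bench under the channel's centre line; y runs along the channel to the end stop (robot's left), x away from the robot, z up. Channel floor = plate top, 12 mm above the bench; side walls 12 mm higher, 13 mm thick, inner faces at x = -23 and +23 mm, open at the tail end.
- stop_face (a point): Centre of the end stop's face at which the row must arrive: 125 mm in +y from the fixture's origin, 28 mm above the bench. The face is 43 mm wide, looks to -y and reaches 40 mm above the bench.
- block_1: Front block, nearest the stop. All four are alike: aluminium, 44 mm across the channel (x), 34 along it (y), 32 high, upright 14 mm hole in the middle; 0.1 to 0.2 kg each, sliding on the channel floor (the row takes about 2 to 6 N). Origin: centre of the underside; axes like the fixture's. Home: origin 17 mm from the stop face.
- block_2: Second block of the row, like block_1. Home: origin 51 mm from the stop face.
- block_3: Third block of the row, like block_1. Home: origin 85 mm from the stop face.
- block_4: Tail block of the row, like block_1: the one to push, on the face that looks to -y. Home: origin 119 mm from the stop face, its rear face 136 mm from it (y = -11 mm in the fixture's frame).
- keeper (a joint): Keeper bar's hinge angle, rad. 0 = shut: level across the channel, pointing to +x, its end in a saddle on the far wall. Grows as the bar swings up and back to the robot: pi/2 upright, 2.45 the limit; starts at 2.1 to 2.4. Stiff: it stays where it is left and must be pushed all the way (1 to 3 N at the knob). Hinge axis along y at x = -42, z = 30 mm of the fixture's frame.
- keeper_knob (a point): Centre of the black ball knob, 22 mm across, on the keeper bar's free end, 93 mm from the hinge axis. The bar is a round rod 12 mm thick that swings in the plane y = -18 mm of the fixture's frame; shut, it lies 1 mm behind the rear face of the home row, axis 30 mm above the bench, knob at x = +51 mm. If the row is not home it lands on the tail block.
- oil_bottle: Squeeze bottle of oil, 72 mm across, 193 mm high, standing beyond the fixture near its stop; leave alone. Origin: centre of its underside.
- ball_bearing: Ball bearing, 52 mm across, 15 mm high, lying on the bench beyond the fixture; leave alone. Origin: centre of its underside.
- vernier: Steel vernier caliper, 74 by 236 by 7 mm, lying flat on the bench to the left of the fixture; leave alone. Origin: centre of its underside.
- screwdriver: Screwdriver with an orange handle, 210 mm long, 29 mm thick, on the bench to the right of the fixture; leave alone. Origin: centre of its underside.
There are look-alikes about, which are no part of the job. What is shaped like the block_4 but black or purple is not meant.

How it is judged (in metres and radians):
On the way, in this order (a step that is already met when the one before it is completed fails the run):
1. the whole row is home against the stop while the keeper still stands open (y of block_1 in the frame of fixture above 0.105 m and y of block_2 in the frame of fixture above 0.071 m and y of block_3 in the frame of fixture above 0.037 m and y of block_4 in the frame of fixture above 0.003 m and value of joint keeper above 1.2 rad), for 0.2 s.
2. the keeper bar is swung over and pressed down behind the tail block (y of block_1 in the frame of fixture above 0.1055 m and y of block_2 in the frame of fixture above 0.0715 m and y of block_3 in the frame of fixture above 0.0375 m and y of block_4 in the frame of fixture above 0.0035 m and value of joint keeper below 0.05 rad), for 0.2 s.
At the end, for the whole second after the job is handed in: All four blocks lie on the channel floor (within 3 mm), at rest, each within 2.5 mm of its home place against the end stop, and the keeper bar is down within 0.05 rad of shut (all of step 2 and z of each of block_1, block_2, block_3, block_4 in the frame of fixture below 0.015 m and linear speed of each of block_1, block_2, block_3, block_4 below 0.01 m/s); the robot touches nothing.
It fails at once if a block was lifted off the channel floor (z of any of block_1, block_2, block_3, block_4 in the frame of fixture above 0.02 m).
It fails at once if a block was tipped (angle between any of block_1, block_2, block_3, block_4's own z axis and vertical above 0.2 rad).
It fails at once if the fingers pushed a block other than the tail block (contact force between the fingers and block_1 above 2 N or contact force between the fingers and block_2 above 2 N or contact force between the fingers and block_3 above 2 N).
It fails at once if a block or the knob was taken between the fingers (distance between the grasp point and keeper_knob below 0.009 m or (x of the grasp point in the frame of block_1 between -0.018 and 0.018 m and y of the grasp point in the frame of block_1 between -0.013 and 0.013 m and z of the grasp point in the frame of block_1 below 0.03 m) or (x of the grasp point in the frame of block_2 between -0.018 and 0.018 m and y of the grasp point in the frame of block_2 between -0.013 and 0.013 m and z of the grasp point in the frame of block_2 below 0.03 m) or (x of the grasp point in the frame of block_3 between -0.018 and 0.018 m and y of the grasp point in the frame of block_3 between -0.013 and 0.013 m and z of the grasp point in the frame of block_3 below 0.03 m) or (x of the grasp point in the frame of block_4 between -0.018 and 0.018 m and y of the grasp point in the frame of block_4 between -0.013 and 0.013 m and z of the grasp point in the frame of block_4 below 0.03 m)).
It fails at once if the bottle, bearing, caliper or screwdriver was moved (distance of any of oil_bottle, ball_bearing, vernier, screwdriver from where it was at the start of the episode above 0.015 m).
It also fails if it takes over 48 s, if anything falls off the work surface, if the arm or the gripper's body presses on something with over 40 N, if the wrist force passes 120 N, or if a joint passes its speed limit or range.

## Working session

There is one attempt and no reset: what is moved stays moved. The work goes in short steps, Python scripts to look and compute and a tool call to move; the robot and the scene stay as the last step left them, time stands still between calls to the robot, and variables do not carry over. Pictures are saved under pics/ and viewed, and the job is handed in when it is done.

Besides the shell and the picture viewer there is one more tool, called after ">>>" by a JSON object that holds its "fn" and its "kwargs". move_arm: Moves the arm, as the interface text tells. Its arguments: {"type":"object","properties":{"commands":{"type":"array"},"squeeze":{"type":"number"}},"required":["commands"]}

```bash
mkdir -p pics; ls; python3 - <<'E'
from station import *
import cv2
s=read_state(); print(s)
print(grip_depth)
for n in ("scene","top","wrist"):
    f=grab_frame(n); cv2.imwrite(f"pics/{n}0.png",f["frame"]); print(n,f["intrinsics"].tolist(),f["extrinsics"].round(3).tolist())
E
```

```text
pics
{'time_s': 0.0, 'joint_pos': array([ 1.23612449e+00,  2.64753126e-01,  1.60535407e+00,  1.33931060e-05,
        1.27368277e+00, -3.69349530e-02]), 'qvel': array([-0.00213183, -0.0013713 , -0.00039813,  0.00037266, -0.00019234,
       -0.00033172]), 'effort': array([-1.41867848e-03, -5.02120757e+01, -3.56867158e+01,  7.26799783e-02,
        2.94738414e-02, -1.73670605e-04]), 'tcp_pos': array([197.78249365, 644.56686431, 204.09885431]), 'ee_rot': array([-2.09252696e-04,  1.48321043e-01,  9.88938654e-01, -1.07856567e-03]), 'wrist_force': array([-0.1752071 ,  0.17666919,  0.50446092]), 'moment': array([ 0.03246033,  0.00121304, -0.01809761]), 'width': 88.30137486557194}
-18.700000000000003
scene [[492.8770893113301, 0.0, 325.3372234557464], [0.0, 492.8770893113301, 234.07197318468712], [0.0, 0.0, 1.0]] [[0.606, 0.346, -0.716, -346.95], [-0.795, 0.28, -0.538, -665.566], [0.015, 0.896, 0.444, 600.529], [0.0, 0.0, 0.0, 1.0]]
top [[471.28688004151155, 0.0, 323.26202031168776], [0.0, 471.28688004151155, 239.0576922899637], [0.0, 0.0, 1.0]] [[-0.005, 0.997, -0.074, 485.205], [-1.0, -0.005, -0.012, -2.906], [-0.013, 0.074, 0.997, 1199.622], [0.0, 0.0, 0.0, 1.0]]
wrist [[412.05494658492137, 0.0, 317.06818598873036], [0.0, 412.05494658492137, 238.61228863498957], [0.0, 0.0, 1.0]] [[0.294, -0.919, -0.262, 129.743], [0.956, 0.282, 0.083, 664.963], [-0.002, -0.274, 0.962, 383.446], [0.0, 0.0, 0.0, 1.0]]
```

View pics/top0.png

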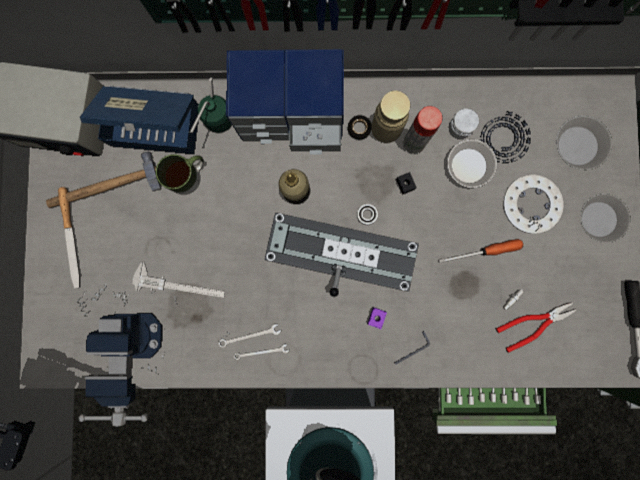

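View pics/scene0.png

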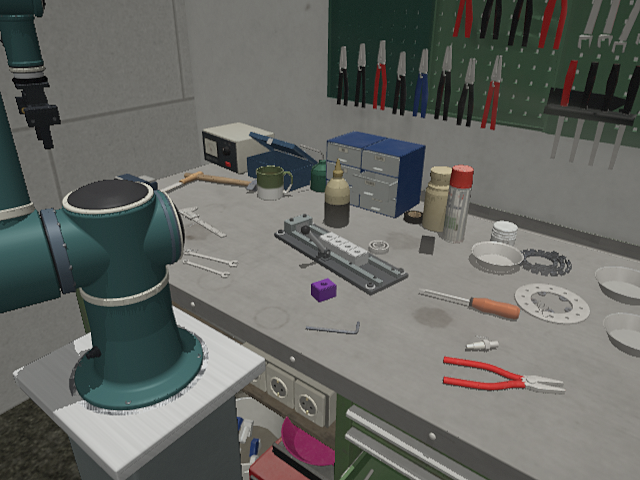

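The top view shows the fixture with its end stop at the left end (~278,237). The white row of four is at (330..378, 247..258), with the tail block at about (372,257). The knob is at (334,291). Look-alikes are the black block (405,183) and the purple block (377,318), neither of which I want. The bottle is at (294,185), the bearing (367,214), the caliper (180,287) and the screwdriver (485,250). Next, a close crop.

```bash
cat > h.py <<'E'
import numpy as np, cv2
from station import *
def ray(f,px):
    K=f["intrinsics"];T=f["extrinsics"];px=np.atleast_2d(px).astype(float)
    d=np.c_[(px[:,0]-K[0,2])/K[0,0],-(px[:,1]-K[1,2])/K[1,1],-np.ones(len(px))]
    return T[:3,3],d@T[:3,:3].T
def onz(f,px,z):
    o,d=ray(f,px); return o+d*((z-o[2])/d[:,2])[:,None]
def proj(f,P):
    K=f["intrinsics"];T=f["extrinsics"];p=(np.atleast_2d(P)-T[:3,3])@T[:3,:3]
    return np.c_[K[0,2]+K[0,0]*p[:,0]/-p[:,2],K[1,2]-K[1,1]*p[:,1]/-p[:,2]]
def cloud(f):
    K=f["intrinsics"];T=f["extrinsics"];z=f["z_map"];v,u=np.mgrid[:480,:640]
    c=np.stack([(u-K[0,2])/K[0,0]*z,-(v-K[1,2])/K[1,1]*z,-z],-1)
    return c@T[:3,:3].T+T[:3,3]
E
python3 - <<'E'
from h import *
f=grab_frame("top"); im=f["frame"]
c=im[195:310,255:430]; cv2.imwrite("pics/crop1.png",cv2.resize(c,None,fx=4.5,fy=4.5,interpolation=cv2.INTER_CUBIC))
P=cloud(f)
for px in [(330,248),(372,257),(334,291),(278,218),(300,270),(278,237),(400,275)]: print(px,P[px[1],px[0]].round(1),im[px[1],px[0]])
# white tops
m=((im.min(2)>170)*255).astype(np.uint8); m[:235]=0;m[275:]=0;m[:,:310]=0;m[:,395:]=0
cs,_=cv2.findContours(m,cv2.RETR_EXTERNAL,2)
for k in cs:
    if cv2.contourArea(k)>30:
        r=cv2.minAreaRect(k);print(r); b=cv2.boxPoints(r); print(b.round(1).tolist(), onz(f,b,44).round(1).tolist(), onz(f,r[0],44))
E
```

```text
(330, 248) [551.   -5.1  14.1] [76 71 71]
(372, 257) [ 527.8 -110.5   13.5] [26 25 25]
(334, 291) [446.9 -13.5 117.1] [45 45 43]
(278, 218) [626.8 125.3  22.5] [33 31 33]
(300, 270) [496.1  71.4   1.3] [122 126 134]
(278, 237) [577.  122.7  45.8] [157 156 144]
(400, 275) [ 482.4 -178.2   25.8] [154 155 143]
((350.7227783203125, 252.28762817382812), (55.341461181640625, 17.65853500366211), 12.680383682250977)
[[321.79998779296875, 254.8000030517578], [325.70001220703125, 237.60000610351562], [379.70001220703125, 249.6999969482422], [375.79998779296875, 267.0]] [[532.6, 15.2, 44.0], [575.0, 5.5, 44.0], [544.4, -126.7, 44.0], [502.3, -116.7, 44.0]] [[538.50810924 -55.77121808  44.        ]]
```

View pics/crop1.png

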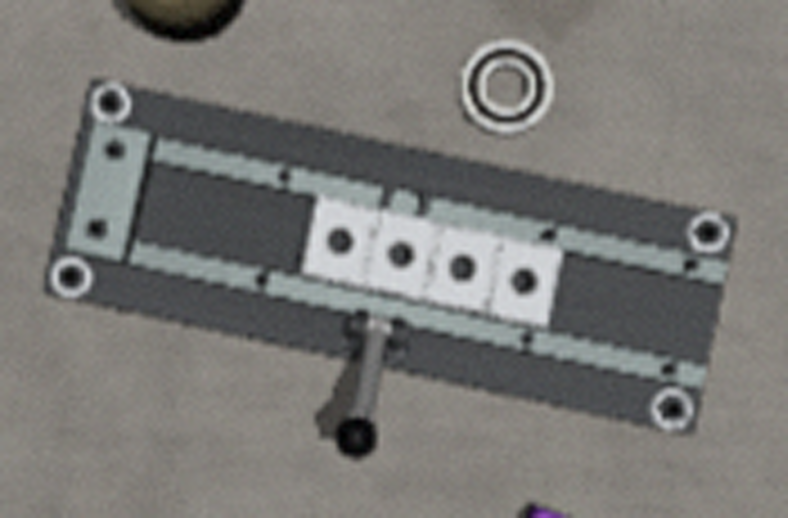

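The crop shows the fixture clearly: plate corners near (95,78), (737,215), (695,432), (45,293) in crop pixels, four white blocks, and the knob at (356,437). I'll fit the fixture frame now.

```bash
cat >> h.py <<'E'
def fitfix(A,B): # A fixture xy, B world xy
    a=A-A.mean(0);b=B-B.mean(0)
    th=np.arctan2((a[:,0]*b[:,1]-a[:,1]*b[:,0]).sum(),(a*b).sum())
    R=np.array([[np.cos(th),-np.sin(th)],[np.sin(th),np.cos(th)]])
    return th,R,B.mean(0)-R@A.mean(0)
E
python3 - <<'E'
from h import *
f=grab_frame("top"); P=cloud(f); im=f["frame"]
px=np.array([[95,78],[737,215],[695,432],[45,293]])/4.5+[255-.4,195-.4]
A=np.array([[62,170],[62,-202],[-62,-202],[-62,170]],float)
B=onz(f,px,12)[:,:2]
th,R,t=fitfix(A,B); print("corners",th,t,(B-(A@R.T+t)).round(1).tolist())
# depth-based: points above plate -> fixture frame
Q=np.c_[(P[...,:2].reshape(-1,2)-t)@R, P[...,2].ravel()]
def rng(m,n): q=Q[m]; print(n,len(q),np.percentile(q,[2,50,98],axis=0).round(1).tolist())
x,y,z=Q.T
rng((abs(x)<62)&(y<170)&(y>-202)&(z>5)&(z<16),"plate")
rng((abs(x)<30)&(y<110)&(y>-150)&(z>38)&(z<50),"row")
rng((abs(x)<30)&(y>115)&(y<175)&(z>35)&(z<50),"stop")
rng((x<-45)&(abs(y+18)<60)&(z>50),"bar")
rng((x<-45)&(abs(y+18)<60)&(z>105),"knob")
row=onz(f,[[321.8,254.8],[325.7,237.6],[379.7,249.7],[375.8,267.0]],44)
print("row in fix",((row[:,:2]-t)@R).round(1).tolist())
np.savez("fix.npz",th=th,R=R,t=t)
w=grab_frame("scene"); 
W=cloud(w); im=w["frame"]; cv2.imwrite("pics/crop2.png",cv2.resize(im[200:305,260:420],None,fx=5,fy=5,interpolation=cv2.INTER_CUBIC))
Q2=np.c_[(W[...,:2].reshape(-1,2)-t)@R, W[...,2].ravel()]; Q=Q2;x,y,z=Q.T
rng((abs(x)<30)&(y<110)&(y>-150)&(z>38)&(z<50),"row scene")
rng((x<-45)&(x>-150)&(abs(y+18)<60)&(z>60)&(z<140),"knob")
print(w["z_map"].max())
E
```

```text
corners -0.21606518845525838 [546.77666739 -18.75005349] [[-0.2, -1.6], [0.1, 1.6], [0.4, 0.6], [-0.3, -0.5]]
plate 3609 [[-60.6, -195.2, 8.6], [-0.5, -7.8, 13.0], [58.6, 165.4, 15.8]]
row 891 [[-23.4, -103.7, 40.3], [-2.3, -38.9, 45.2], [19.1, 27.4, 49.3]]
stop 273 [[-28.8, 125.6, 39.6], [-0.9, 140.6, 46.6], [28.6, 159.1, 49.5]]
bar 1916 [[-516.9, -75.7, 56.8], [-63.5, 2.3, 1199.6], [-63.5, 2.3, 1199.6]]
knob 1545 [[-501.0, -75.1, 109.4], [-63.5, 2.3, 1199.6], [-63.5, 2.3, 1199.6]]
row in fix [[-21.0, 30.1], [22.4, 29.6], [20.9, -106.0], [-22.5, -105.2]]
row scene 510 [[-25.8, -107.2, 38.3], [-6.1, -46.4, 42.3], [17.8, 25.6, 44.8]]
knob 136 [[-111.3, -27.9, 62.7], [-97.7, -21.6, 95.2], [-69.3, -12.4, 112.7]]
2246.031
```

View pics/crop2.png

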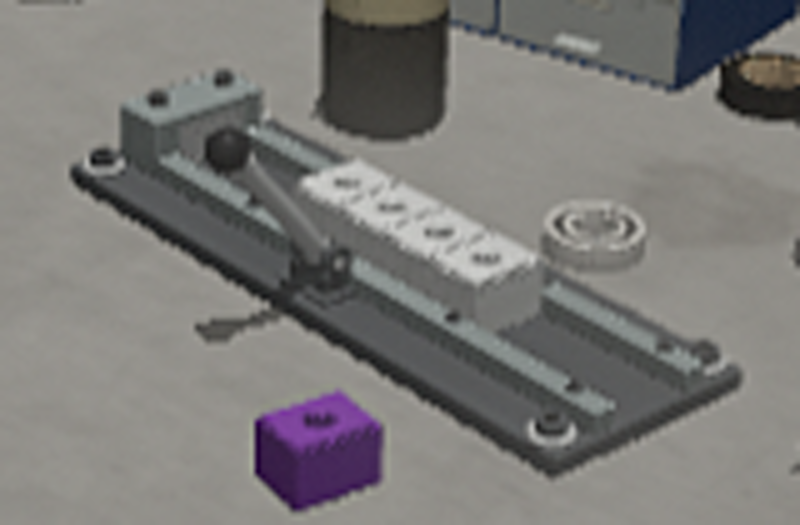

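```bash
cat >> h.py <<'E'
from scipy.spatial.transform import Rotation as Ro
TH=-0.221; RF=np.array([[np.cos(TH),-np.sin(TH)],[np.sin(TH),np.cos(TH)]]); TF=np.array([546.5,-18.9])
def f2w(p): return np.r_[RF@np.array(p[:2])+TF,p[2]]
def w2f(p): return np.r_[RF.T@(np.array(p[:2])-TF),p[2]]
def R_tool():
    return Ro.from_matrix(np.c_[f2w([-1,0,0])-np.r_[TF,0],f2w([0,1,0])-np.r_[TF,0],[0,0,-1]])
def delta(pf,s=None):
    s=s or read_state(); q=s["ee_rot"]; R=Ro.from_quat([q[1],q[2],q[3],q[0]])
    print("now fix",w2f(s["tcp_pos"]).round(1),"F",s["wrist_force"].round(1),"Ffix",(RF.T@s["wrist_force"][:2]).round(1),"t",round(s["time_s"],2))
    d=R.inv().apply(f2w(pf)-s["tcp_pos"]); rv=(R.inv()*R_tool()).as_rotvec()
    print("->",pf,"shift",d.round(1),"turn",rv.round(3)); return d,rv
E
python3 - <<'E'
from h import *
f=grab_frame("top")
print("bottle top",w2f(onz(f,[291,176],185)[0]),"base",w2f(onz(f,[294,186],60)[0]))
print("bearing",w2f(onz(f,[367,214],15)[0]))
k=onz(f,[255+356/4.5-.4,195+437/4.5-.4],107)[0]; print("knob",w2f(k))
delta([0,-170,215]); 
E
```

```text
bottle top [127.51020447 129.47400588 185.        ] base [128.39389886 132.52739144  60.        ]
bearing [105.36709115 -58.4978148   15.        ]
knob [-100.47766573  -16.421438    107.        ]
now fix [-485.6  571.5  205.1] F [0.3 0.  0.3] Ffix [0.3 0.1] t 0.35
-> [0, -170, 215] shift [-541.1 -702.1   -9.6] turn [-0.    -0.    -0.077]
```

>>> {"fn": "move_arm", "kwargs": {"commands": [[0,0,-0.01,-30,-40,-30],[0,0,-0.03,-65,-85,-50]]}}

```text
invalid input
```

>>> {"fn": "move_arm", "kwargs": {"commands": [[0,0,-0.01,-30,-40,-25,0],[0,0,-0.03,-65,-85,-40,0],[0,0,-0.05,-100,-130,-40,0],[0,0,-0.06,-135,-175,-40,0],[0,0,-0.077,-170,-220,-40,0]]}}

```text
time_s: 0.98
tcp_pos: [296.4, 383.3, 245.5]
ee_rot: [0.0, 0.11, 0.994, 0.0]
wrist_force: [1.3, 0.1, 0.6]
width: 40.1
```

```bash
python3 -c "
from h import *
delta([0,-170,215]);print(read_state()['joint_pos'].round(2))"
```

```text
now fix [-332.2  337.6  245.5] F [1.3 0.1 0.6] Ffix [1.3 0.4] t 0.97
-> [0, -170, 215] shift [-331.5 -508.    30.6] turn [0.    0.001 0.001]
[ 0.86 -0.13  1.95 -0.    1.32 -0.49]
```

>>> {"fn": "move_arm", "kwargs": {"commands": [[0,0,0,-33,-50,0,0],[0,0,0,-66,-101,0,0],[0,0,0,-99,-152,0,0],[0,0,0,-132,-203,0,0],[0,0,0,-166,-254,0,0]]}}

```text
time_s: 1.6
tcp_pos: [403.4, 97.4, 246.0]
ee_rot: [0.001, 0.11, 0.994, 0.0]
wrist_force: [0.7, 0.1, 0.4]
width: 0.5
```

>>> {"fn": "move_arm", "kwargs": {"commands": [[0,0,0,-33,-50,0,0],[0,0,0,-66,-101,0,0],[0,0,0,-99,-152,5,0],[0,0,0,-132,-203,15,0],[0,0,0,-165,-254,30,0]]}}

```text
time_s: 2.22
tcp_pos: [510.2, -188.6, 216.8]
ee_rot: [0.002, 0.11, 0.994, 0.0]
wrist_force: [0.8, 0.0, 1.2]
width: 0.0
```

```bash
python3 - <<'E'
from h import *
s=read_state(); print(s["width"]); delta([0,-150,70],s)
f=grab_frame("wrist"); cv2.imwrite("pics/w1.png",f["frame"]); 
E
```

```text
0.04768057039930654
now fix [   1.8 -173.6  216.8] F [0.8 0.  1.2] Ffix [0.8 0.2] t 2.23
-> [0, -150, 70] shift [  2.4  23.4 146.8] turn [0.001 0.005 0.001]
```

View pics/w1.png

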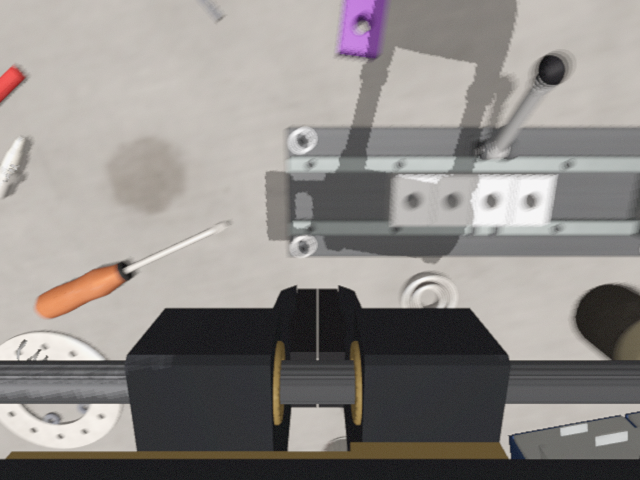

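The wrist view shows the row at (390–555, 175–227), fixture edges level in the image, fingers shut. The tail end is at left (plate edge ~288). I'll check the channel line here.

```bash
python3 - <<'E'
from h import *
f=grab_frame("wrist"); im=f["frame"]
cv2.imwrite("pics/w1c.png",cv2.resize(im[110:270,270:640],None,fx=2.1,fy=2.1,interpolation=cv2.INTER_CUBIC))
g=cv2.cvtColor(im,cv2.COLOR_BGR2GRAY).astype(float)
# vertical edge positions per column for plate top/bottom (z=12)
for c in (440,480,600,620):
    d=np.diff(g[100:290,c-2:c+3].mean(1)); ix=np.argsort(-abs(d))[:8]; print(c,sorted([(int(i)+100,round(d[i])) for i in ix]))
for n,p,z in [("row rear face top",[[390,176],[390,227]],44),("row front",[[555,176],[555,227]],44),("plate tail edge",[[288,150],[288,240]],12),("knob",[[551,70]],107)]:
    print(n,[w2f(q).round(1).tolist() for q in onz(f,p,z)])
E
```

```text
440 [(121, -59), (152, 54), (170, 68), (268, -54), (273, 66), (278, -78), (281, 53), (282, 80)]
480 [(121, -41), (152, 30), (167, -33), (170, 34), (171, 40), (230, -32), (253, 31), (254, 32)]
600 [(121, -57), (152, 67), (166, -34), (215, -31), (217, 49), (218, 50), (231, -38), (253, 47)]
620 [(121, -56), (152, 67), (217, 49), (218, 46), (231, -35), (253, 43), (281, -77), (282, -62)]
row rear face top [[-22.1, -119.4, 44.0], [22.3, -117.3, 44.0]]
row front [[-21.9, 19.4, 44.0], [22.4, 26.4, 44.0]]
plate tail edge [[-41.5, -207.3, 12.0], [43.4, -209.1, 12.0]]
knob [[-98.3, -29.8, 107.0]]
```

View pics/w1c.png

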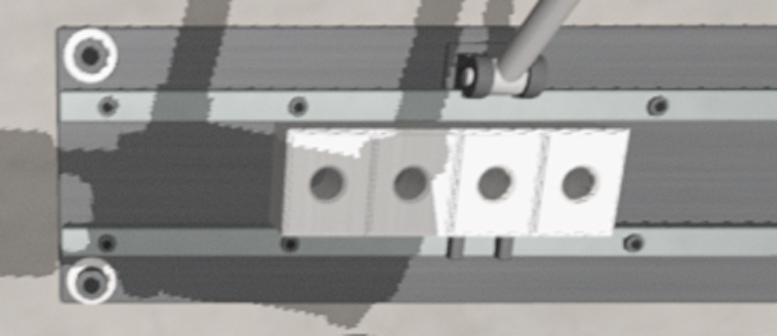

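>>> {"fn": "move_arm", "kwargs": {"commands": [[0,0,0,2,10,35,0],[0,0,0,2,20,80,0],[0,0,0,2,20,120,0],[0,0,0,2,20,150,0],[0,0,0,2,20,160,0]]}}

```text
time_s: 2.95
tcp_pos: [510.0, -169.5, 52.2]
ee_rot: [-0.002, 0.112, 0.994, 0.0]
wrist_force: [-0.4, -0.7, 0.5]
width: 0.2
```

```bash
python3 - <<'E'
from h import *
delta([0,-150,20])
f=grab_frame("wrist"); cv2.imwrite("pics/w2.png",f["frame"]); 
E
```

```text
now fix [  -2.6 -154.9   52.2] F [-0.4 -0.7  0.5] Ffix [-0.2 -0.8] t 2.95
-> [0, -150, 20] shift [-2.7  4.9 32.1] turn [ 0.001 -0.004 -0.003]
```

View pics/w2.png

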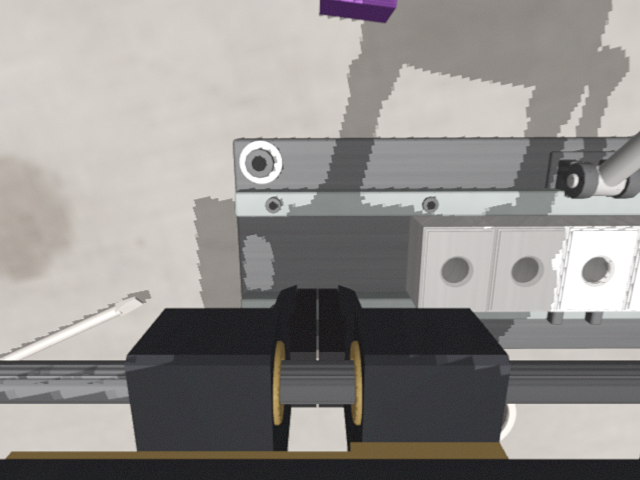

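The wrist view shows the fingertips at (317,290) over the channel floor. The tail block's rear face is at about column 410, so there is room to go down.

>>> {"fn": "move_arm", "kwargs": {"commands": [[0,0,0,-2.5,5,10,0],[0,0,0,-2.5,5,20,0],[0,0,0,-2.5,5,27,0],[0,0,0,-2.5,5,30,0],[0,0,0,-2.5,5,30,0]]}}

```text
time_s: 3.62
tcp_pos: [513.6, -165.4, 21.9]
ee_rot: [-0.002, 0.112, 0.994, 0.0]
wrist_force: [-0.3, 0.1, 0.2]
width: 0.1
```

```bash
python3 - <<'E'
from h import *
delta([0,-120,21]);delta([0,-28,21])
E
```

```text
now fix [  -0.  -150.2   21.9] F [-0.3  0.1  0.2] Ffix [-0.3  0. ] t 3.62
-> [0, -120, 21] shift [ 0.1 30.2  0.9] turn [ 0.    -0.004 -0.003]
now fix [  -0.  -150.2   21.9] F [-0.3  0.1  0.2] Ffix [-0.3  0. ] t 3.62
-> [0, -28, 21] shift [  0.4 122.2   0.9] turn [ 0.    -0.004 -0.003]
```

>>> {"fn": "move_arm", "kwargs": {"commands": [[0,0,0,0,6,0,0],[0,0,0,0,12,0,0],[0,0,0,0,17,0,0],[0,0,0,0,22,0,0],[0,0,0,0,26,0,0]]}}

```text
time_s: 4.25
tcp_pos: [519.5, -139.7, 21.9]
ee_rot: [-0.002, 0.112, 0.994, 0.0]
wrist_force: [-0.4, 0.1, 0.4]
width: 0.0
```

>>> {"fn": "move_arm", "kwargs": {"commands": [[0,0,0,0,3,0,0],[0,0,0,0,6,0,0],[0,0,0,0,9,0,0],[0,0,0,0,12,0,0],[0,0,0,0,15,0,0]]}}

```text
time_s: 4.88
tcp_pos: [522.8, -124.9, 21.9]
ee_rot: [-0.002, 0.112, 0.994, 0.0]
wrist_force: [-0.1, 1.3, -0.3]
width: 0.7
```

```bash
python3 - <<'E'
from h import *
delta([0,-28,21])
f=grab_frame("wrist"); cv2.imwrite("pics/w3.png",f["frame"]); 
E
```

```text
now fix [ 1.000e-01 -1.086e+02  2.190e+01] F [-0.1  1.3 -0.3] Ffix [-0.4  1.2] t 4.88
-> [0, -28, 21] shift [ 0.3 80.6  1. ] turn [ 0.    -0.004 -0.003]
```

View pics/w3.png

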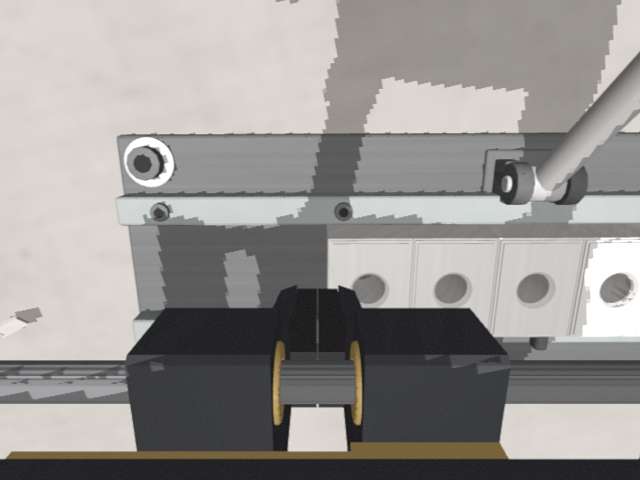

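```bash
python3 - <<'E'
from h import *
f=grab_frame("wrist")
for n,p,z in [("rear top",[[328,250]],44),("12",[[413,250],[499,250],[583,250]],44),("tailplate",[[118,150]],12),("tip proj?",[[317,290]],22)]:
    print(n,[w2f(q).round(1).tolist() for q in onz(f,p,z)])
print("TCP px",proj(f,read_state()["tcp_pos"]),"fingerback", proj(f,[f2w([0,-108.6+d,60]) for d in (-17.5,17.5)]))
t=grab_frame("top"); cv2.imwrite("pics/t3.png",cv2.resize(t["frame"][195:310,255:430],None,fx=4.5,fy=4.5,interpolation=cv2.INTER_CUBIC))
E
```

```text
rear top [[-21.3, -104.8, 44.0]]
12 [[-21.2, -70.8, 44.0], [-21.1, -36.4, 44.0], [-21.0, -2.8, 44.0]]
tailplate [[-58.8, -198.7, 12.0]]
tip proj? [[5.2, -109.3, 22.0]]
TCP px [[318.63042036 279.94979669]] fingerback [[272.31128863 316.86162596]
 [365.24528592 316.5660899 ]]
```

View pics/t3.png

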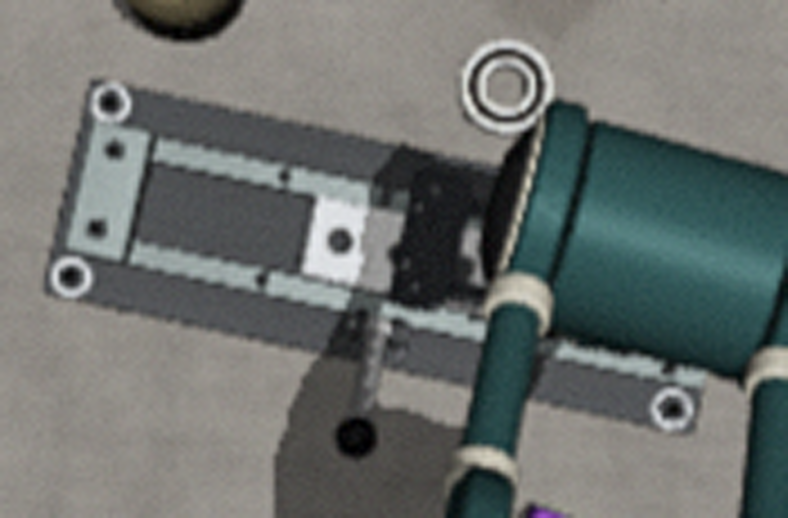

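>>> {"fn": "move_arm", "kwargs": {"commands": [[0,0,0,0,3,0,0],[0,0,0,0,6,0,0],[0,0,0,0,9,0,0],[0,0,0,0,12,0,0],[0,0,0,0,15,0,0]]}}

```text
time_s: 5.65
tcp_pos: [526.2, -110.1, 21.9]
ee_rot: [-0.002, 0.111, 0.994, 0.0]
wrist_force: [0.0, 0.3, 0.2]
width: 0.6
```

```bash
python3 - <<'E'
from h import *
delta([0,-28,21]); print(read_state()["width"])
f=grab_frame("wrist"); cv2.imwrite("pics/w4.png",f["frame"]); 
E
```

```text
now fix [  0.2 -93.4  21.9] F [0.  0.3 0.2] Ffix [-0.   0.3] t 5.65
-> [0, -28, 21] shift [ 0.3 65.4  1. ] turn [ 0.    -0.004 -0.002]
0.632130795994299
```

View pics/w4.png

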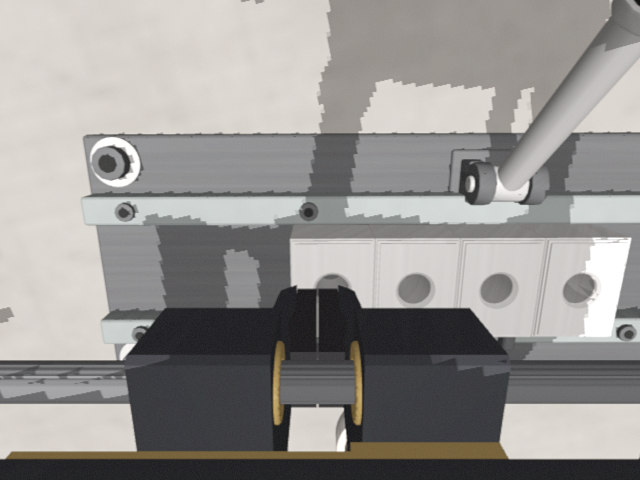

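```bash
python3 - <<'E'
from h import *
f=grab_frame("wrist"); P=cloud(f)
def pr(n,u,v):
    q=P[v,u]; print(n,(u,v),w2f(q).round(1),f["z_map"][v,u])
pr("blocktop",400,260);pr("tail",300,260);pr("plate",200,160);pr("bench",60,60);pr("finger",300,300);pr("finger",335,292);pr("finger",335,310);pr("floor",200,270);pr("tiprear",285,300);pr("box",200,330);pr("box",200,380)
print(w2f(f["extrinsics"][:3,3]))
for p in ([290,250],[374,250],[460,250],[630,250]): print(w2f(onz(f,[p],44)[0]).round(1))
t=grab_frame("top"); cv2.imwrite("pics/t4.png",cv2.resize(t["frame"][195:310,255:430],None,fx=4.5,fy=4.5,interpolation=cv2.INTER_CUBIC))
s=grab_frame("scene"); cv2.imwrite("pics/s4.png",cv2.resize(s["frame"][160:320,240:440],None,fx=4,fy=4,interpolation=cv2.INTER_CUBIC))
E
```

```text
blocktop (400, 260) [-17.  -60.6  44. ] 165.94095
tail (300, 260) [ -17.1 -100.9   43.9] 166.05644
plate (200, 160) [ -54.2 -146.9   12. ] 186.78995
bench (60, 60) [-9.79e+01 -2.10e+02  1.00e-01] 186.37552
finger (300, 300) [  -9.3 -100.1   65.5] 147.41441
finger (335, 292) [ -9.6 -87.3  59.1] 153.39952
finger (335, 310) [ -9.3 -88.   73.8] 139.33826
floor (200, 270) [  -1.1 -151.3   11.6] 201.50728
tiprear (285, 300) [ -11.4 -105.1   70.3] 142.21812
box (200, 330) [ -33.9 -115.3  133.5] 75.22988
box (200, 380) [ -30.  -113.1  143.1] 67.11396
[-70.29959346 -93.8857127  201.43111039]
[ -21.3 -104.8   44. ]
[-21.2 -71.2  44. ]
[-21.1 -36.8  44. ]
[-20.9  31.2  44. ]
```

View pics/s4.png

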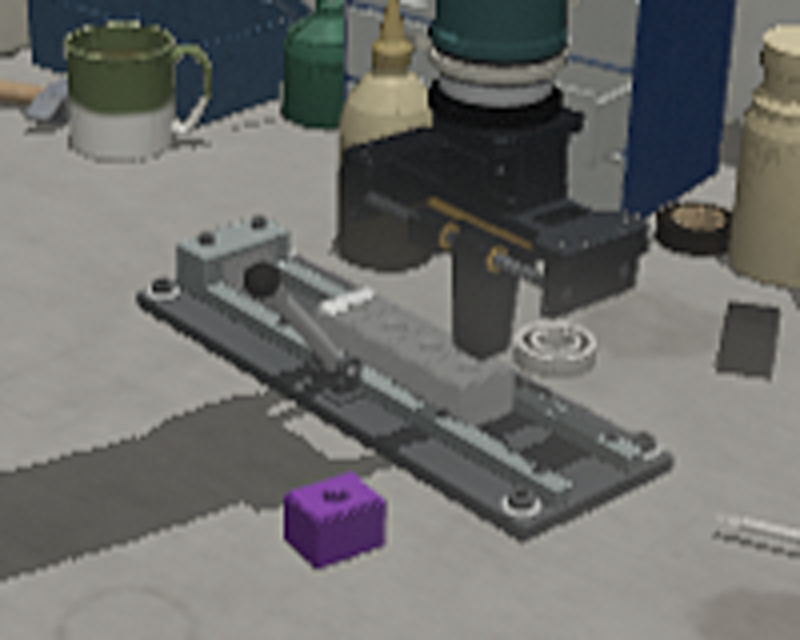

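View pics/t4.png

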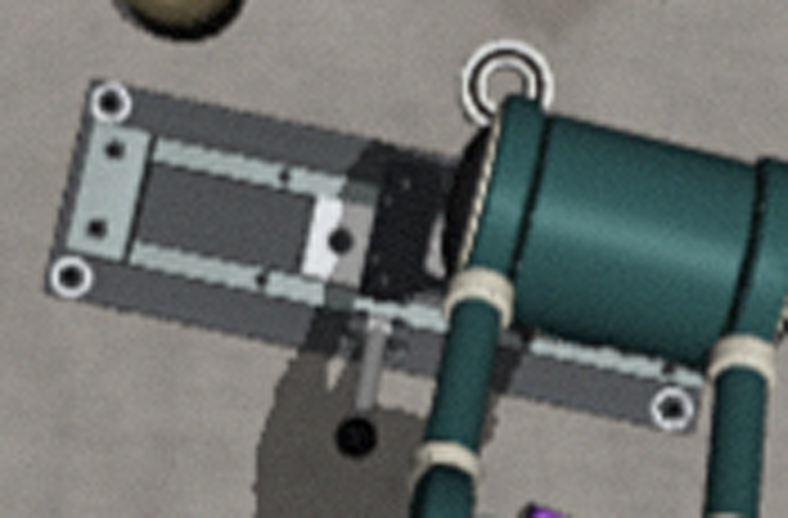

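```bash
python3 - <<'E'
from h import *
s=grab_frame("scene"); P=cloud(s)
for z in (22,40,56,86,120,150): print(z,proj(s,f2w([-9,-93.4,z])).round(1), proj(s,f2w([-9,-93.4-17,z])).round(1))
# dark finger pixels in scene: column scan
for c in (356,360,364):
    print(c,[(r,w2f(P[r,c]).round(0).tolist()) for r in range(222,262,3)])
f=grab_frame("wrist"); Q=cloud(f)
for c in (300,335):
    print(c,[(r,w2f(Q[r,c]).round(0).tolist()) for r in range(276,360,6)])
E
```

```text
22 [[355.5 260.7]] [[360.4 263.5]]
40 [[355.8 254.1]] [[360.8 256.8]]
56 [[356.1 248.1]] [[361.1 250.8]]
86 [[356.6 236.7]] [[361.7 239.3]]
120 [[357.3 223.5]] [[362.4 226. ]]
150 [[357.8 211.6]] [[363. 214.]]
356 [(222, [-32.0, -113.0, 138.0]), (225, [-33.0, -114.0, 131.0]), (228, [-8.0, -89.0, 107.0]), (231, [-8.0, -89.0, 99.0]), (234, [-10.0, -92.0, 93.0]), (237, [-9.0, -91.0, 84.0]), (240, [-7.0, -90.0, 76.0]), (243, [-8.0, -91.0, 68.0]), (246, [-8.0, -91.0, 60.0]), (249, [5.0, -79.0, 43.0]), (252, [5.0, -79.0, 35.0]), (255, [-15.0, -100.0, 43.0]), (258, [-19.0, -105.0, 38.0]), (261, [-21.0, -107.0, 32.0])]
360 [(222, [-31.0, -124.0, 142.0]), (225, [-31.0, -125.0, 135.0]), (228, [-28.0, -122.0, 125.0]), (231, [-12.0, -106.0, 107.0]), (234, [-10.0, -105.0, 98.0]), (237, [-7.0, -103.0, 89.0]), (240, [-7.0, -103.0, 80.0]), (243, [-9.0, -105.0, 74.0]), (246, [-6.0, -104.0, 65.0]), (249, [-10.0, -108.0, 60.0]), (252, [5.0, -93.0, 41.0]), (255, [-4.0, -103.0, 40.0]), (258, [-9.0, -108.0, 36.0]), (261, [-5.0, -105.0, 25.0])]
364 [(222, [-23.0, -129.0, 141.0]), (225, [-24.0, -130.0, 134.
[... 462 characters left out ...]
0, 62.0]), (300, [-9.0, -101.0, 66.0]), (306, [-9.0, -100.0, 71.0]), (312, [-9.0, -100.0, 75.0]), (318, [-9.0, -100.0, 80.0]), (324, [-10.0, -100.0, 84.0]), (330, [-9.0, -100.0, 88.0]), (336, [-9.0, -100.0, 91.0]), (342, [-9.0, -99.0, 95.0]), (348, [-9.0, -99.0, 97.0]), (354, [-8.0, -99.0, 100.0])]
335 [(276, [2.0, -86.0, 11.0]), (282, [3.0, -86.0, 18.0]), (288, [-9.0, -88.0, 54.0]), (294, [-9.0, -88.0, 61.0]), (300, [-10.0, -88.0, 67.0]), (306, [-9.0, -88.0, 71.0]), (312, [-9.0, -88.0, 75.0]), (318, [-10.0, -89.0, 80.0]), (324, [-10.0, -89.0, 84.0]), (330, [-10.0, -89.0, 88.0]), (336, [-9.0, -89.0, 92.0]), (342, [-10.0, -89.0, 95.0]), (348, [-10.0, -90.0, 99.0]), (354, [-8.0, -90.0, 99.0])]
```

Both cameras agree: the block tops read 44 mm as they should, but the fingertip end measures about z = 55 where the state says 22. The real fingertips are about 33 mm higher than the reported TCP. The fingers passed above the tail block without touching, and the row's rear is still at -104.8. I'll back off and go lower, correcting for this offset.

>>> {"fn": "move_arm", "kwargs": {"commands": [[0,0,0,0,-12,0,0],[0,0,0,0,-25,0,0],[0,0,0,0,-38,0,0],[0,0,0,0,-48,0,0],[0,0,0,0,-48,0,0]]}}

```text
time_s: 6.58
tcp_pos: [515.3, -158.2, 22.0]
ee_rot: [-0.002, 0.112, 0.994, 0.0]
wrist_force: [-0.2, 0.3, -0.4]
width: 0.4
```

>>> {"fn": "move_arm", "kwargs": {"commands": [[0,0,0,0,0,5,0],[0,0,0,0,0,10,0],[0,0,0,0,0,15,0],[0,0,0,0,0,20,0],[0,0,0,0,0,20,0]]}}

```text
time_s: 7.2
tcp_pos: [514.7, -157.7, 1.2]
ee_rot: [-0.002, 0.112, 0.994, 0.001]
wrist_force: [-0.8, 0.2, 0.1]
width: 0.3
```

```bash
python3 - <<'E'
from h import *
delta([0,-140,-10])
f=grab_frame("wrist"); Q=cloud(f)
for c in (300,335):
    print(c,[(r,w2f(Q[r,c]).round(0).tolist()) for r in range(276,330,5)])
s=grab_frame("scene"); P=cloud(s);cv2.imwrite("pics/s5.png",cv2.resize(s["frame"][160:320,240:440],None,fx=4,fy=4,interpolation=cv2.INTER_CUBIC))
for c in (374,380):
    print(c,[(r,w2f(P[r,c]).round(0).tolist()) for r in range(246,280,3)])
E
```

```text
now fix [  -0.6 -142.4    1.2] F [-0.8  0.2  0.1] Ffix [-0.8  0. ] t 7.2
-> [0, -140, -10] shift [-0.7  2.4 11.2] turn [ 0.001 -0.005 -0.004]
300 [(276, [-7.0, -151.0, 13.0]), (281, [-5.0, -151.0, 13.0]), (286, [-2.0, -151.0, 13.0]), (291, [-10.0, -150.0, 37.0]), (296, [-10.0, -150.0, 41.0]), (301, [-10.0, -149.0, 46.0]), (306, [-10.0, -149.0, 50.0]), (311, [-10.0, -149.0, 55.0]), (316, [-10.0, -149.0, 58.0]), (321, [-11.0, -149.0, 62.0]), (326, [-10.0, -149.0, 64.0])]
335 [(276, [-7.0, -135.0, 12.0]), (281, [-4.0, -135.0, 11.0]), (286, [-2.0, -135.0, 12.0]), (291, [-10.0, -137.0, 37.0]), (296, [-10.0, -137.0, 43.0]), (301, [-10.0, -137.0, 46.0]), (306, [-10.0, -137.0, 50.0]), (311, [-10.0, -137.0, 55.0]), (316, [-10.0, -137.0, 58.0]), (321, [-10.0, -138.0, 61.0]), (326, [-10.0, -138.0, 65.0])]
374 [(246, [2.0, -140.0, 77.0]), (249, [-9.0, -151.0, 78.0]), (252, [-9.0, -152.0, 70.0]), (255, [-7.0, -150.0, 61.0]), (258, [-10.0, -154.0, 56.0]), (261, [-8.0, -152.0, 47.0]), (264, [-9.0, -154.0, 40.0]), (267, [17.0, -131.0, 12.0]), (270, [9.0, -139.0, 10.0]), (273, [0.0, -147.0, 10.0]), (276, [-24.0, -171.0, 22.0]), (279, [-35.0, -181.0, 23.0])]
380 [(246, [-9.0, -169.0, 93.0]), (249, [-1.0, -162.0, 79.0]), (252, [-0.0, -162.0, 72.0]), (255, [1.0, -162.0, 63.0]), (258, [4.0, -159.0, 54.0]), (261, [6.0, -158.0, 45.0]), (264, [23.0, -143.0, 24.0]), (267, [23.0, -144.0, 16.0]), (270, [19.0, -149.0, 12.0]), (273, [11.0, -157.0, 10.0]), (276, [1.0, -166.0, 10.0]), (279, [-8.0, -175.0, 9.0])]
```

View pics/s5.png

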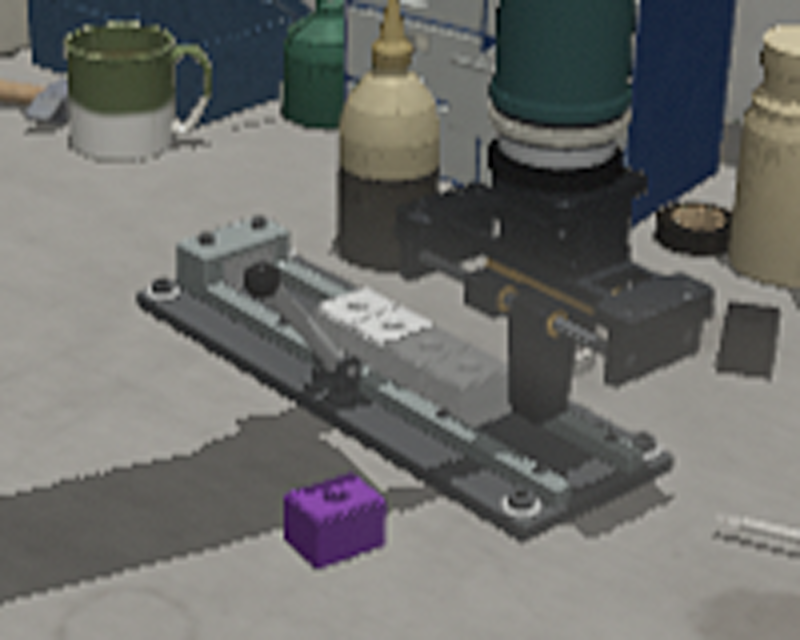

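The scene view shows the shut fingers hanging over the channel behind the tail block, with the tip at about z = 35 at crop (540,415). I'll go 12 mm lower.

>>> {"fn": "move_arm", "kwargs": {"commands": [[0,0,0,-0.5,0,4,0],[0,0,0,-0.5,0,8,0],[0,0,0,-0.5,0,12,0],[0,0,0,-0.5,0,12,0],[0,0,0,-0.5,3,12,0]]}}

```text
time_s: 7.92
tcp_pos: [516.3, -155.2, -10.2]
ee_rot: [-0.002, 0.112, 0.994, 0.0]
wrist_force: [0.4, 0.1, 0.5]
width: 0.5
```

>>> {"fn": "move_arm", "kwargs": {"commands": [[0,0,0,0,3,0,0],[0,0,0,0,6,0,0],[0,0,0,0,9,0,0],[0,0,0,0,12,0,0],[0,0,0,0,15,0,0]]}}

```text
time_s: 8.55
tcp_pos: [519.7, -140.3, -10.2]
ee_rot: [-0.002, 0.112, 0.994, 0.0]
wrist_force: [-0.5, -0.0, 0.2]
width: 0.9
```

```bash
python3 - <<'E'
from h import *
delta([0,-28,-10]); print(read_state()["width"])
f=grab_frame("wrist"); cv2.imwrite("pics/w6.png",f["frame"]);Q=cloud(f)
for c in (300,335):
    print(c,[(r,w2f(Q[r,c]).round(0).tolist()) for r in range(281,310,5)])
E
```

```text
now fix [   0.5 -124.4  -10.2] F [-0.5 -0.   0.2] Ffix [-0.5 -0.2] t 8.55
-> [0, -28, -10] shift [ 0.9 96.4 -0.1] turn [ 0.    -0.004 -0.004]
0.8532253670310406
300 [(281, [-7.0, -132.0, 11.0]), (286, [-6.0, -132.0, 13.0]), (291, [-9.0, -132.0, 26.0]), (296, [-9.0, -131.0, 31.0]), (301, [-9.0, -131.0, 35.0]), (306, [-9.0, -131.0, 39.0])]
335 [(281, [-8.0, -118.0, 12.0]), (286, [-5.0, -118.0, 12.0]), (291, [-9.0, -119.0, 25.0]), (296, [-10.0, -119.0, 32.0]), (301, [-9.0, -119.0, 35.0]), (306, [-9.0, -119.0, 39.0])]
```

View pics/w6.png

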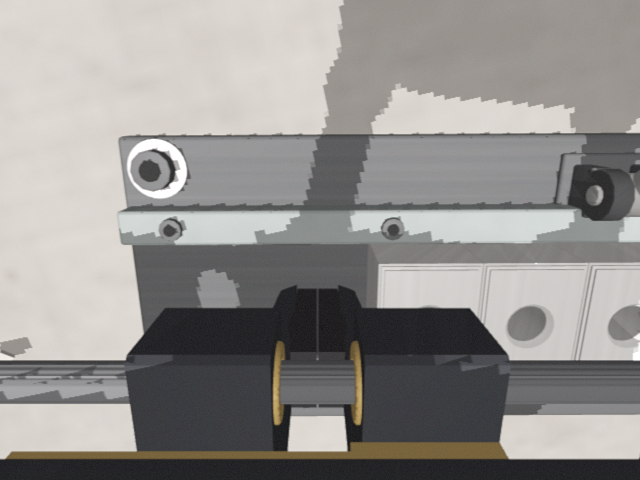

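>>> {"fn": "move_arm", "kwargs": {"commands": [[0,0,0,0,4,0,0],[0,0,0,0,8,0,0],[0,0,0,0,12,0,0],[0,0,0,0,17,0,0],[0,0,0,0,22,0,0]]}}

```text
time_s: 9.22
tcp_pos: [524.8, -118.6, -10.1]
ee_rot: [-0.002, 0.112, 0.994, 0.0]
wrist_force: [-0.7, -5.0, 0.6]
width: 0.3
```

```bash
python3 - <<'E'
from h import *
delta([0,-28,-10]); print(read_state()["width"])
f=grab_frame("wrist"); cv2.imwrite("pics/w7.png",f["frame"]);Q=cloud(f)
t=grab_frame("top"); cv2.imwrite("pics/t7.png",cv2.resize(t["frame"][195:310,255:430],None,fx=4.5,fy=4.5,interpolation=cv2.INTER_CUBIC))
E
```

```text
now fix [   0.7 -102.1  -10.1] F [-0.7 -5.   0.6] Ffix [ 0.5 -5.1] t 9.22
-> [0, -28, -10] shift [ 1.  74.1 -0.1] turn [ 0.    -0.004 -0.004]
0.31642666302463773
```

View pics/w7.png

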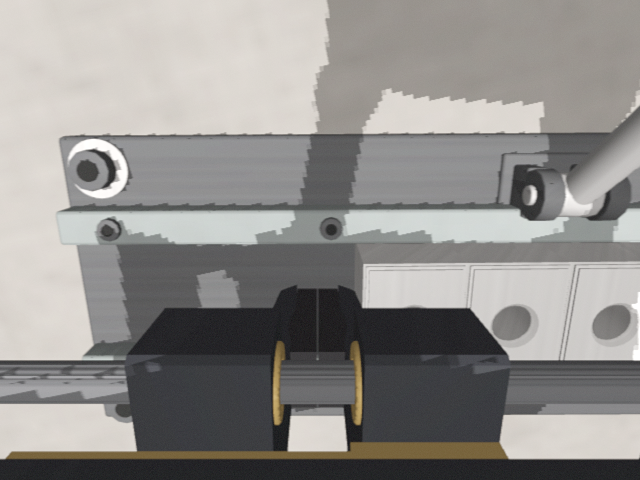

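View pics/t7.png

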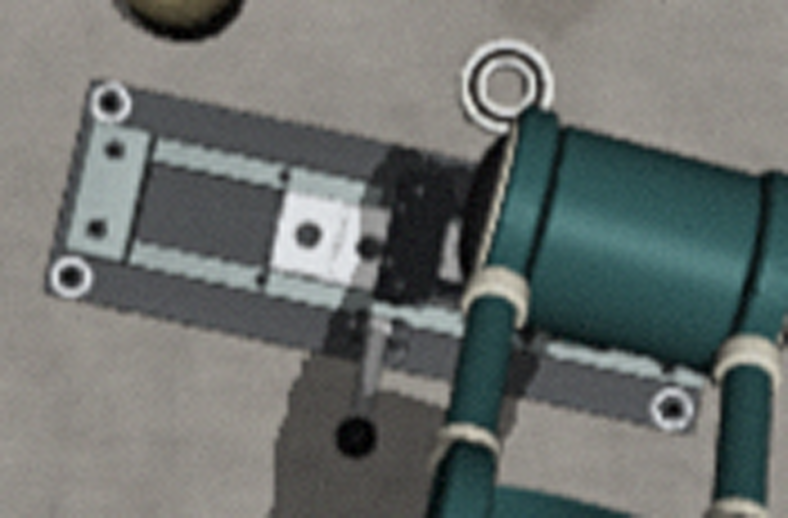

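The row is moving as a train at about 5 N. Its front edge is now at crop column 273, about 17 mm further along. I'll keep pushing.

>>> {"fn": "move_arm", "kwargs": {"commands": [[0,0,0,1,6,0,0],[0,0,0,1,12,0,0],[0,0,0,1,18,0,0],[0,0,0,1,24,0,0],[0,0,0,1,30,0,0]]}}

```text
time_s: 9.95
tcp_pos: [530.6, -88.2, -10.1]
ee_rot: [-0.002, 0.112, 0.994, 0.001]
wrist_force: [-1.0, -5.2, 0.2]
width: 0.3
```

>>> {"fn": "move_arm", "kwargs": {"commands": [[0,0,0,0,6,0,0],[0,0,0,0,12,0,0],[0,0,0,0,18,0,0],[0,0,0,0,24,0,0],[0,0,0,0,30,0,0]]}}

```text
time_s: 10.58
tcp_pos: [537.1, -58.6, -10.1]
ee_rot: [-0.002, 0.112, 0.994, 0.001]
wrist_force: [-1.6, -5.1, 0.9]
width: 0.8
```

```bash
python3 - <<'E'
from h import *
delta([0,-28,-10]); print(read_state()["width"])
f=grab_frame("wrist"); cv2.imwrite("pics/w8.png",f["frame"]);Q=cloud(f)
t=grab_frame("top"); cv2.imwrite("pics/t8.png",cv2.resize(t["frame"][195:310,255:430],None,fx=4.5,fy=4.5,interpolation=cv2.INTER_CUBIC))
E
```

```text
now fix [ -0.5 -40.8 -10.1] F [-1.6 -5.1  0.9] Ffix [-0.4 -5.3] t 10.57
-> [0, -28, -10] shift [-0.4 12.8 -0.1] turn [ 0.001 -0.005 -0.004]
0.8333439843025541
```

View pics/t8.png

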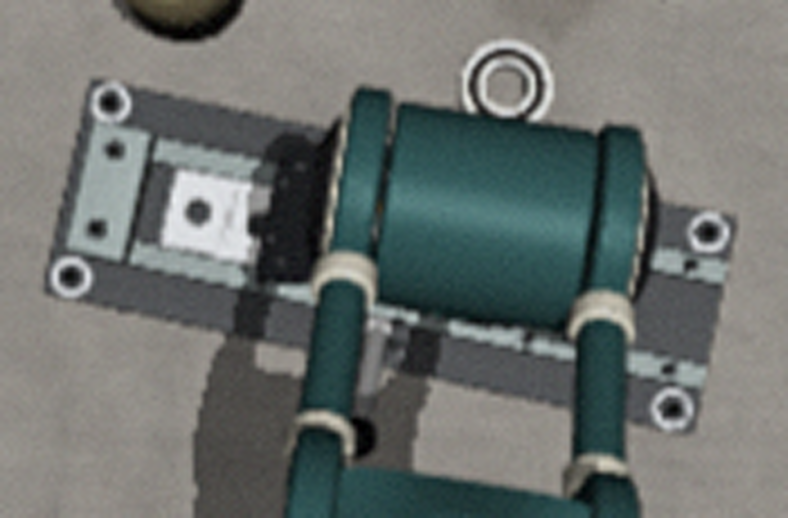

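View pics/w8.png

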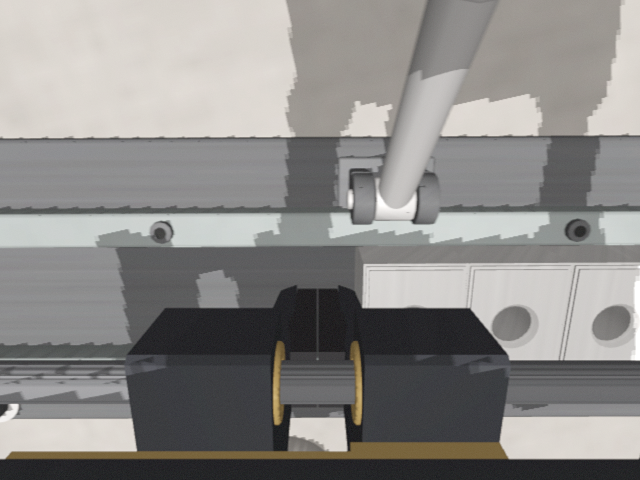

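>>> {"fn": "move_arm", "kwargs": {"commands": [[0,0,0,0,3,0,0],[0,0,0,0,6,0,0],[0,0,0,0,9,0,0],[0,0,0,0,11,0,0],[0,0,0,0,12,0,0]]}}

```text
time_s: 11.3
tcp_pos: [539.7, -46.5, -10.2]
ee_rot: [-0.002, 0.112, 0.994, 0.001]
wrist_force: [-1.5, -6.5, 1.6]
width: 0.1
```

>>> {"fn": "move_arm", "kwargs": {"commands": [[0,0,0,0,1,0,0],[0,0,0,0,2,0,0],[0,0,0,0,3,0,0],[0,0,0,0,4,0,0],[0,0,0,0,4,0,0]]}}

```text
time_s: 11.92
tcp_pos: [540.5, -42.7, -10.2]
ee_rot: [-0.002, 0.112, 0.994, 0.001]
wrist_force: [-0.7, -4.7, 0.0]
width: 0.5
```

```bash
python3 - <<'E'
from h import *
delta([0,-24,-10])
E
```

```text
now fix [ -0.6 -24.6 -10.2] F [-0.7 -4.7  0. ] Ffix [ 0.3 -4.8] t 11.93
-> [0, -24, -10] shift [-0.6  0.6 -0.2] turn [ 0.001 -0.005 -0.003]
```

>>> {"fn": "move_arm", "kwargs": {"commands": [[0,0,0,0,0.7,0,0],[0,0,0,0,1.4,0,0],[0,0,0,0,2,0,0],[0,0,0,0,2.5,0,0],[0,0,0,0,3,0,0]]}}

```text
time_s: 12.55
tcp_pos: [540.8, -41.6, -10.1]
ee_rot: [-0.003, 0.111, 0.994, -0.001]
wrist_force: [-2.4, -12.5, 2.0]
width: 0.3
```

```bash
python3 - <<'E'
from h import *
delta([0,-24,-10])
t=grab_frame("top"); cv2.imwrite("pics/t9.png",cv2.resize(t["frame"][195:310,255:430],None,fx=4.5,fy=4.5,interpolation=cv2.INTER_CUBIC))
E
```

```text
now fix [ -0.6 -23.4 -10.1] F [ -2.4 -12.5   2. ] Ffix [  0.4 -12.7] t 12.55
-> [0, -24, -10] shift [-0.6 -0.6 -0.1] turn [-0.002 -0.005 -0.002]
```

View pics/t9.png

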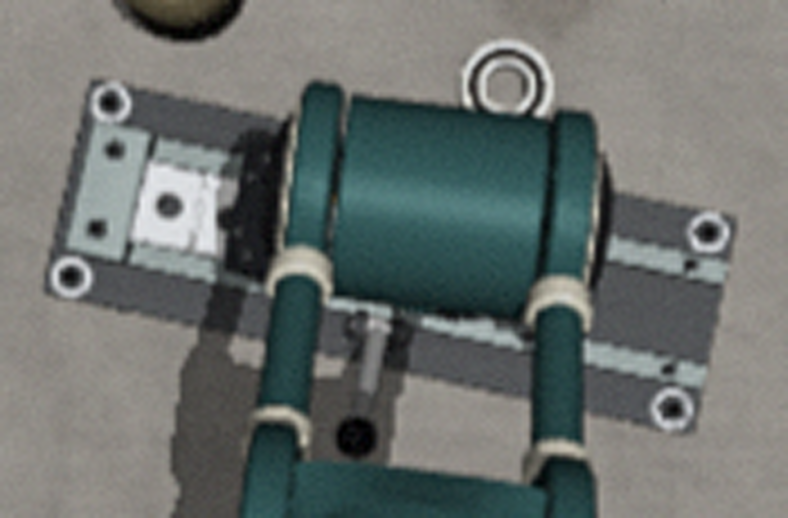

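The force rose to 12.7 N and the motion stalled, and the front block sits against the stop at crop column 135. One more firm press, then back off.

>>> {"fn": "move_arm", "kwargs": {"commands": [[0,0,0,0,1.5,0,0],[0,0,0,0,3,0,0],[0,0,0,0,3,0,0],[0,0,0,0,3,0,0],[0,0,0,0,3,0,0]]}}

```text
time_s: 13.22
tcp_pos: [540.8, -41.8, -10.0]
ee_rot: [-0.003, 0.111, 0.994, -0.003]
wrist_force: [-2.9, -15.9, 3.0]
width: 0.8
```

>>> {"fn": "move_arm", "kwargs": {"commands": [[0,0,0,0,-4,0,0],[0,0,0,0,-12,0,0],[0,0,0,0,-24,0,0],[0,0,0,0,-40,-10,0],[0,0,0,0,-55,-40,0]]}}

```text
time_s: 13.85
tcp_pos: [526.8, -95.8, 29.5]
ee_rot: [-0.005, 0.111, 0.994, -0.003]
wrist_force: [-0.5, 0.3, -0.1]
width: 0.4
```

```bash
python3 - <<'E'
from h import *
delta([-140,-80,120])
f=grab_frame("wrist"); cv2.imwrite("pics/w10.png",f["frame"])
for p in ([365,250],[470,250]): print(w2f(onz(f,[p],44)[0]).round(1))
E
```

```text
now fix [ -2.3 -79.3  29.5] F [-0.5  0.3 -0.1] Ffix [-0.5  0.2] t 13.85
-> [-140, -80, 120] shift [138.5  -1.4 -89.2] turn [-0.006 -0.009 -0.001]
[-21.3 -60.   44. ]
[-21.3 -16.1  44. ]
```

View pics/w10.png

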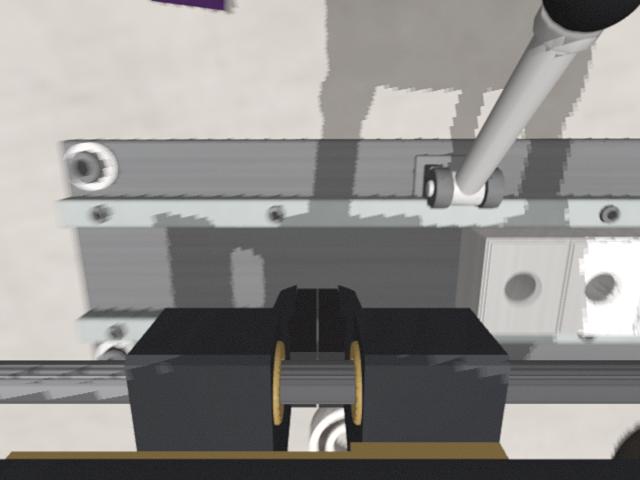

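The row's rear edge is now at column ~487, y ≈ -10 in my frame, which is home within about 1.5 mm. The bar is still open (hinge at (465,190)), leaning left at the top right. Now I'll move round behind the knob.

>>> {"fn": "move_arm", "kwargs": {"commands": [[0,0,0,5,0,-30,0],[0,0,0,40,0,-50,0],[0,0,0,80,0,-50,0],[0,0,0,120,0,-50,0],[0,0,0,142,0,-50,0]]}}

```text
time_s: 14.52
tcp_pos: [390.5, -66.2, 84.8]
ee_rot: [-0.001, 0.111, 0.994, -0.004]
wrist_force: [-0.9, 0.5, -0.2]
width: 0.4
```

```bash
python3 - <<'E'
from h import *
delta([-142,-22,52])
f=grab_frame("wrist"); cv2.imwrite("pics/w11.png",f["frame"])
t=grab_frame("top"); cv2.imwrite("pics/t11.png",cv2.resize(t["frame"][195:330,255:430],None,fx=4.4,fy=4.4,interpolation=cv2.INTER_CUBIC))
E
```

```text
now fix [-141.9  -80.4   84.8] F [-0.9  0.5 -0.2] Ffix [-1.   0.2] t 14.53
-> [-142, -22, 52] shift [ 0.2 58.6 32.4] turn [-0.007 -0.001 -0.002]
```

View pics/w11.png

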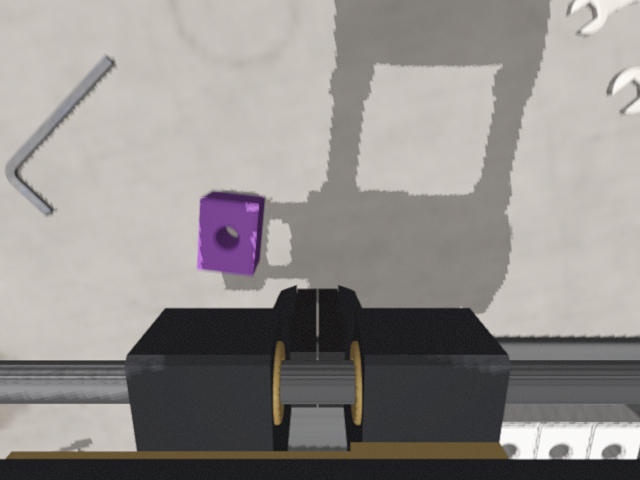

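View pics/t11.png

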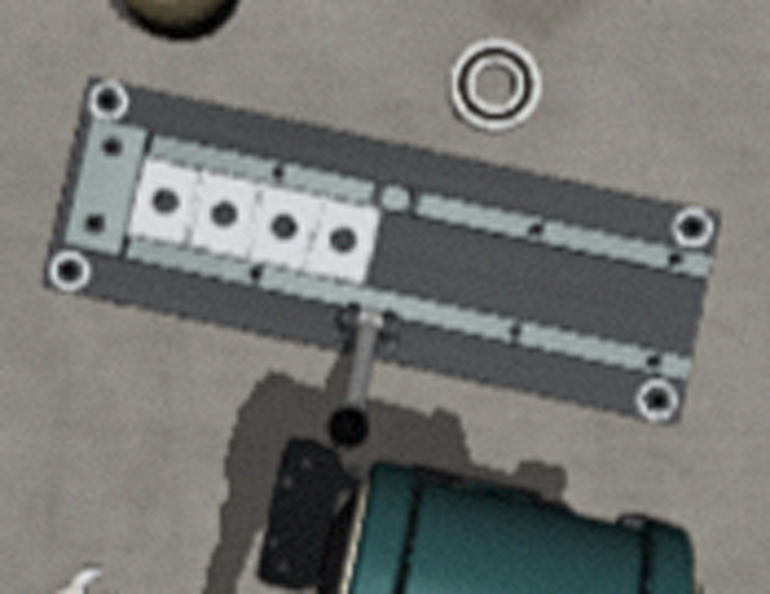

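The top view shows the row tight against the stop, with no gaps (crop 130–380). The saddle gap is at (395,198), the knob at (348,425), and the hand is just behind the knob.

>>> {"fn": "move_arm", "kwargs": {"commands": [[0,0,0,0,20,0,0],[0,0,0,0,40,0,0],[0,0,0,0,57,5,0],[0,0,0,0,57,18,0],[0,0,0,0,57,30,0]]}}

```text
time_s: 15.25
tcp_pos: [403.1, -11.2, 53.4]
ee_rot: [-0.001, 0.111, 0.994, -0.004]
wrist_force: [-0.5, -1.0, 0.5]
width: 0.6
```

>>> {"fn": "move_arm", "kwargs": {"commands": [[0,0,0,-4,0,2,0],[0,0,0,-8,0,2,0],[0,0,0,-12,0,2,0],[0,0,0,-16,0,2,0],[0,0,0,-20,0,2,0]]}}

```text
time_s: 15.88
tcp_pos: [421.1, -15.3, 51.4]
ee_rot: [-0.003, 0.111, 0.994, -0.003]
wrist_force: [-7.1, 2.2, 6.3]
width: 0.8
```

```bash
python3 - <<'E'
from h import *
delta([-90,-22,55])
s=grab_frame("scene"); P=cloud(s);cv2.imwrite("pics/s12.png",cv2.resize(s["frame"][160:320,220:420],None,fx=4,fy=4,interpolation=cv2.INTER_CUBIC))
E
```

```text
now fix [-123.1  -24.    51.4] F [-7.1  2.2  6.3] Ffix [-7.4  0.6] t 15.88
-> [-90, -22, 55] shift [-33.1   2.   -3.7] turn [-0.008 -0.005 -0.002]
```

View pics/s12.png

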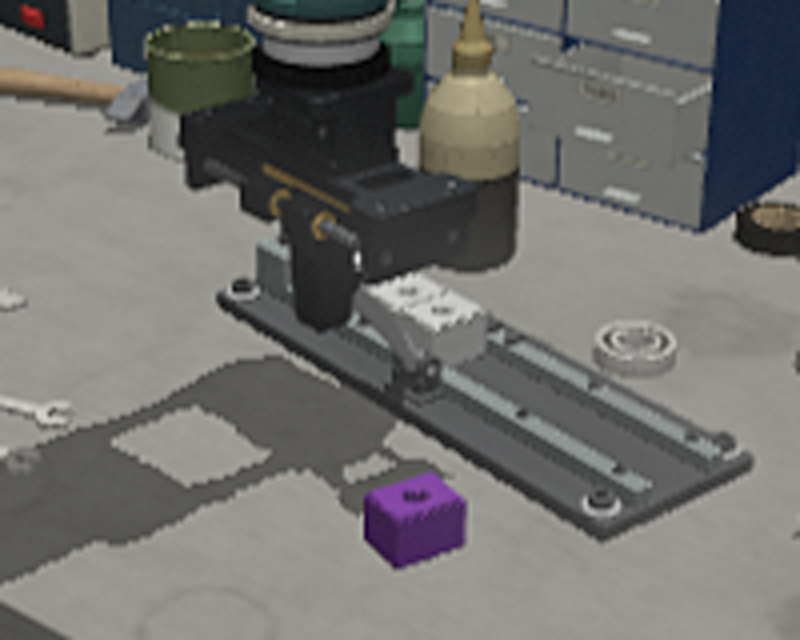

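>>> {"fn": "move_arm", "kwargs": {"commands": [[0,0,0,-5,0,-3,0],[0,0,0,-10,0,-6,0],[0,0,0,-15,0,-9,0],[0,0,0,-20,0,-11,0],[0,0,0,-25,0,-13,0]]}}

```text
time_s: 16.55
tcp_pos: [446.5, -20.9, 64.5]
ee_rot: [-0.003, 0.111, 0.994, -0.003]
wrist_force: [-1.5, 0.2, 1.8]
width: 0.5
```

```bash
python3 - <<'E'
from h import *
delta([-90,-22,55])
s=grab_frame("scene"); P=cloud(s);cv2.imwrite("pics/s13.png",cv2.resize(s["frame"][160:320,220:420],None,fx=4,fy=4,interpolation=cv2.INTER_CUBIC))
E
```

```text
now fix [-97.1 -23.8  64.5] F [-1.5  0.2  1.8] Ffix [-1.5 -0.1] t 16.55
-> [-90, -22, 55] shift [-7.1  1.9  9.5] turn [-0.007 -0.004 -0.002]
```

View pics/s13.png

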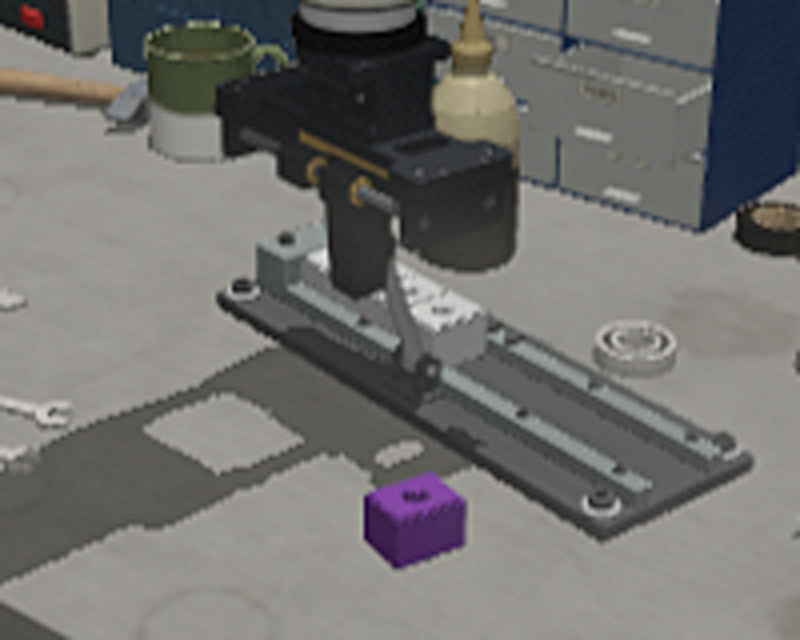

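>>> {"fn": "move_arm", "kwargs": {"commands": [[0,0,0,-8,1,0,0],[0,0,0,-16,2,0,0],[0,0,0,-24,2,0,0],[0,0,0,-32,2,0,0],[0,0,0,-40,2,1,0]]}}

```text
time_s: 17.23
tcp_pos: [487.7, -28.1, 63.8]
ee_rot: [-0.002, 0.111, 0.994, -0.004]
wrist_force: [-0.7, 0.3, 1.9]
width: 0.8
```

>>> {"fn": "move_arm", "kwargs": {"commands": [[0,0,0,-7,0,1,0],[0,0,0,-14,0,2,0],[0,0,0,-21,0,4,0],[0,0,0,-28,0,6,0],[0,0,0,-35,0,9,0]]}}

```text
time_s: 17.85
tcp_pos: [522.0, -36.0, 54.3]
ee_rot: [-0.002, 0.111, 0.994, -0.004]
wrist_force: [-1.1, 0.9, 0.7]
width: -0.2
```

```bash
python3 - <<'E'
from h import *
delta([0,-22,46])
s=grab_frame("scene"); P=cloud(s);cv2.imwrite("pics/s14.png",cv2.resize(s["frame"][160:320,220:420],None,fx=4,fy=4,interpolation=cv2.INTER_CUBIC))
E
```

```text
now fix [-20.2 -22.   54.3] F [-1.1  0.9  0.7] Ffix [-1.3  0.6] t 17.85
-> [0, -22, 46] shift [-20.2   0.1   8.2] turn [-0.007 -0.003 -0.002]
```

View pics/s14.png

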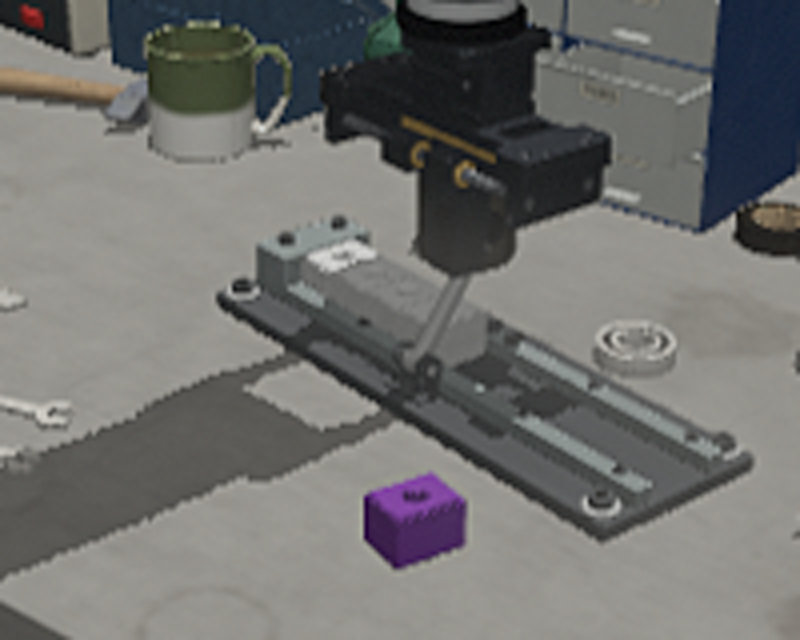

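>>> {"fn": "move_arm", "kwargs": {"commands": [[0,0,0,-8,0,3,0],[0,0,0,-16,0,7,0],[0,0,0,-24,0,11,0],[0,0,0,-31,0,15,0],[0,0,0,-38,0,20,0]]}}

```text
time_s: 18.52
tcp_pos: [560.4, -44.8, 33.8]
ee_rot: [-0.001, 0.111, 0.994, -0.004]
wrist_force: [-0.4, 0.5, 1.2]
width: 0.5
```

```bash
python3 - <<'E'
from h import *
delta([51,-22,70])
s=grab_frame("scene"); P=cloud(s);cv2.imwrite("pics/s15.png",cv2.resize(s["frame"][160:320,220:420],None,fx=4,fy=4,interpolation=cv2.INTER_CUBIC))
E
```

```text
now fix [ 19.3 -22.3  33.8] F [-0.4  0.5  1.2] Ffix [-0.5  0.4] t 18.52
-> [51, -22, 70] shift [-31.7   0.1 -36.3] turn [-0.007 -0.002 -0.002]
```

View pics/s15.png

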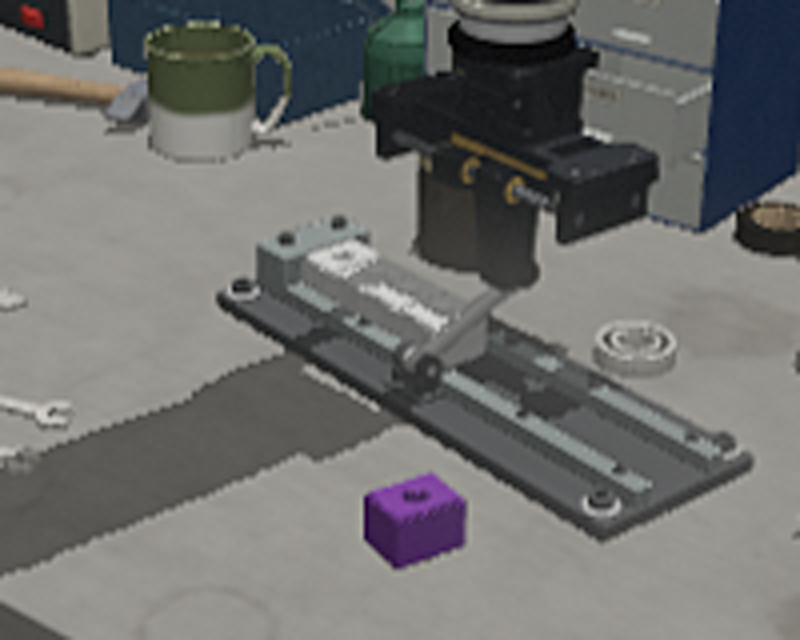

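The bar is now at about 0.5 rad, with the fingertip on the rod next to the knob at crop (510,285). I'll lift off and press down from above, inboard of the knob's centre.

>>> {"fn": "move_arm", "kwargs": {"commands": [[0,0,0,0,0,-14,0],[0,0,0,0,0,-28,0],[0,0,0,-8,0,-32,0],[0,0,0,-13,0,-32,0],[0,0,0,-13,0,-26,0]]}}

```text
time_s: 19.2
tcp_pos: [574.6, -47.9, 59.5]
ee_rot: [-0.001, 0.111, 0.994, -0.004]
wrist_force: [0.1, -0.5, -0.2]
width: 0.2
```

>>> {"fn": "move_arm", "kwargs": {"commands": [[0,0,0,0,0,6,0],[0,0,0,0,0,12,0],[0,0,0,-2,0,18,0],[0,0,0,-4,0,24,0],[0,0,0,-5,0,29,0]]}}

```text
time_s: 19.82
tcp_pos: [579.9, -49.3, 30.3]
ee_rot: [-0.0, 0.111, 0.994, -0.004]
wrist_force: [0.6, -0.3, -0.0]
width: 0.4
```

```bash
python3 - <<'E'
from h import *
delta([39,-22,7])
s=grab_frame("scene"); P=cloud(s);cv2.imwrite("pics/s16.png",cv2.resize(s["frame"][160:320,220:420],None,fx=4,fy=4,interpolation=cv2.INTER_CUBIC))
E
```

```text
now fix [ 39.3 -22.3  30.3] F [ 0.6 -0.3 -0. ] Ffix [ 0.7 -0.2] t 19.82
-> [39, -22, 7] shift [ 0.3  0.5 23.3] turn [-0.007  0.    -0.002]
```

View pics/s16.png

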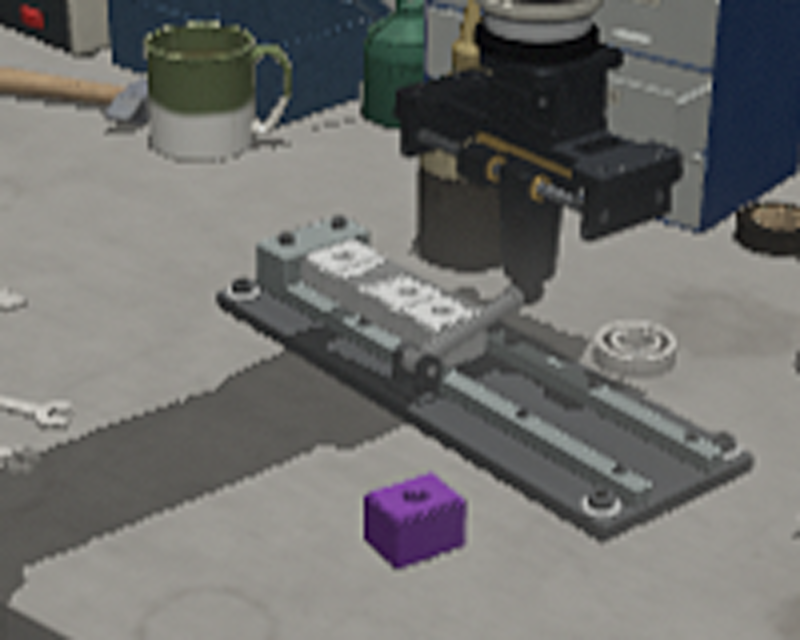

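```bash
python3 - <<'E'
from h import *
s=grab_frame("scene"); P=cloud(s)
f=s["frame"][225:260,310:365]; cv2.imwrite("pics/s16c.png",cv2.resize(f,None,fx=13,fy=13,interpolation=cv2.INTER_CUBIC))
n=np.r_[RF[:,1],0]; p0=f2w([0,-16.5,0])
def onplane(px):
    o,d=ray(s,px); return w2f(o+d[0]*(n@(p0-o))/(n@d[0]))
for px in ([326,252],[335,244],[345,236],[348,234]): print(px,onplane(px).round(1),w2f(P[px[1],px[0]]).round(1))
for th in (.5,.4,.3,.2): print(th,proj(s,f2w([-42+93*np.cos(th),-16.5,30+93*np.sin(th)])).round(0))
print(proj(s,f2w([39,-22,64])))
E
```

```text
[326, 252] [-36.2 -16.5  22.1] [-47.6 -29.7  31.6]
[335, 244] [ -7.3 -16.5  34.9] [-11.6 -21.3  38.3]
[345, 236] [ 25.7 -16.5  46.9] [ 23.1 -19.2  48.8]
[348, 234] [ 35.7 -16.5  49.4] [ 33.4 -19.   51.1]
0.5 [[350. 225.]]
0.4 [[351. 227.]]
0.3 [[351. 230.]]
0.2 [[352. 233.]]
[[350.65132973 229.18367997]]
```

View pics/s16c.png

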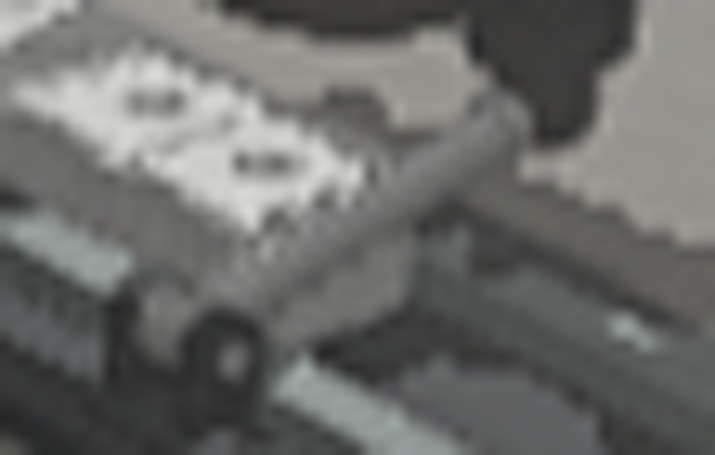

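The bar now measures about 0.27 rad (rod points (23,49) and (33,51) from the hinge). I'll keep pressing down.

>>> {"fn": "move_arm", "kwargs": {"commands": [[0,0,0,0,0,5,0],[0,0,0,0,0,10,0],[0,0,0,0,0,14,0],[0,0,0,0,0,18,0],[0,0,0,0,0,21,0]]}}

```text
time_s: 20.55
tcp_pos: [579.0, -49.3, 8.6]
ee_rot: [-0.001, 0.111, 0.994, -0.004]
wrist_force: [1.7, 0.7, 0.4]
width: 0.2
```

>>> {"fn": "move_arm", "kwargs": {"commands": [[0,0,0,0,0,0.6,0],[0,0,0,0,0,1.2,0],[0,0,0,0,0,1.8,0],[0,0,0,0,0,2.4,0],[0,0,0,0,0,3,0]]}}

```text
time_s: 21.18
tcp_pos: [579.2, -49.4, 7.1]
ee_rot: [-0.001, 0.111, 0.994, -0.004]
wrist_force: [-5.3, -0.1, 12.9]
width: 0.4
```

```bash
python3 - <<'E'
from h import *
delta([39,-22,7])
s=grab_frame("scene"); P=cloud(s)
f=s["frame"][220:270,300:370]; cv2.imwrite("pics/s17c.png",cv2.resize(f,None,fx=11,fy=11,interpolation=cv2.INTER_CUBIC))
E
```

```text
now fix [ 38.6 -22.5   7.1] F [-5.3 -0.1 12.9] Ffix [-5.2 -1.2] t 21.18
-> [39, -22, 7] shift [-0.4  0.5  0.1] turn [-0.007 -0.001 -0.002]
```

View pics/s17c.png

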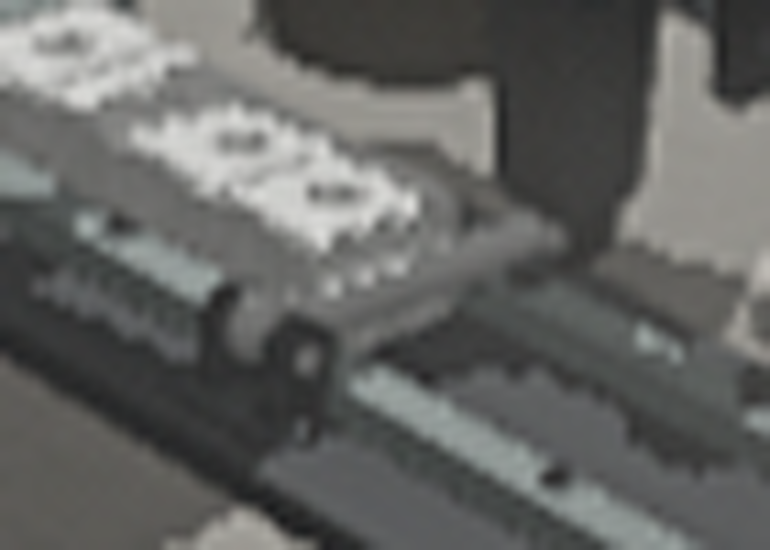

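The upward force jumped to 13 N at tip height ≈ 41, which is the height of the knob top when shut. The bar lies level behind the tail block. One firmer press, then lift away.

>>> {"fn": "move_arm", "kwargs": {"commands": [[0,0,0,0,0,1,0],[0,0,0,0,0,2,0],[0,0,0,0,0,2.5,0],[0,0,0,0,0,2.5,0],[0,0,0,0,0,2.5,0]]}}

```text
time_s: 21.85
tcp_pos: [579.3, -49.4, 6.9]
ee_rot: [-0.001, 0.111, 0.994, -0.004]
wrist_force: [-6.1, 1.6, 15.4]
width: 0.7
```

>>> {"fn": "move_arm", "kwargs": {"commands": [[0,0,0,0,0,-10,0],[0,0,0,0,0,-35,0],[0,0,0,0,0,-70,0],[0,0,0,20,-40,-100,0],[0,0,0,40,-80,-130,0]]}}

```text
time_s: 22.48
tcp_pos: [522.5, -118.1, 138.5]
ee_rot: [-0.001, 0.11, 0.994, -0.004]
wrist_force: [0.1, -0.7, -0.3]
width: 0.7
```

>>> {"fn": "move_arm", "kwargs": {"commands": [[0,0,0,20,-50,-20,0],[0,0,0,40,-100,-40,0],[0,0,0,60,-150,-50,0],[0,0,0,70,-200,-50,0],[0,0,0,70,-200,-50,0]]}}

```text
time_s: 23.1
tcp_pos: [409.1, -300.2, 190.6]
ee_rot: [-0.001, 0.113, 0.994, -0.004]
wrist_force: [-0.1, -0.3, 0.2]
width: 0.2
```

```bash
python3 - <<'E'
from h import *
delta([39,-22,7])
s=grab_frame("scene"); P=cloud(s)
cv2.imwrite("pics/s18c.png",cv2.resize(s["frame"][200:300,260:420],None,fx=5,fy=5,interpolation=cv2.INTER_CUBIC))
t=grab_frame("top"); cv2.imwrite("pics/t18.png",cv2.resize(t["frame"][160:330,255:430],None,fx=3.5,fy=3.5,interpolation=cv2.INTER_CUBIC))
E
```

```text
now fix [ -72.5 -304.5  190.6] F [-0.1 -0.3  0.2] Ffix [-0.  -0.3] t 23.1
-> [39, -22, 7] shift [-110.   284.7  181.1] turn [-0.009 -0.    -0.005]
```

View pics/s18c.png

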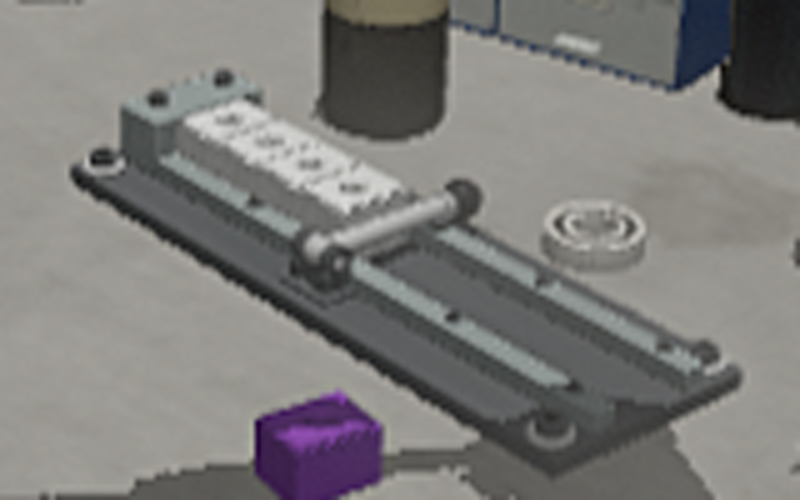

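View pics/t18.png

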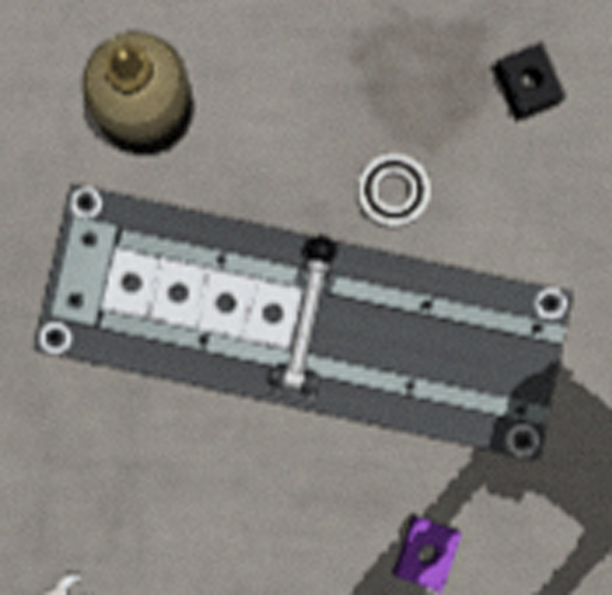

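The bar lies across the channel behind the tail block, and the row is gapless at the stop. I'll check the shut angle and the row position with numbers.

```bash
python3 - <<'E'
from h import *
s=grab_frame("scene"); t=grab_frame("top")
P=cloud(s); n=np.r_[RF[:,1],0]; p0=f2w([0,-16.5,0])
def onp(px):
    o,d=ray(s,px); return w2f(o+d[0]*(n@(p0-o))/(n@d[0]))
print("knob",onp([260+463/5-.4,200+199/5-.4]).round(1),"hinge-side rod",onp([260+318/5-.4,200+246/5-.4]).round(1),"rod far",onp([260+440/5-.4,200+207/5-.4]).round(1))
for th in (0,.05,.1,.15): print(th,proj(s,f2w([-42+93*np.cos(th),-16.5,30+93*np.sin(th)])).round(1))
# triangulate knob from both views
A=[];b=[]
for f,px in ((s,[260+463/5-.4,200+199/5-.4]),(t,[255+320/3.5-.4,160+249/3.5-.4])):
    o,d=ray(f,px); d=d[0]/np.linalg.norm(d[0]); M=np.eye(3)-np.outer(d,d); A.append(M);b.append(M@o)
print("tri",w2f(np.linalg.lstsq(np.vstack(A),np.hstack(b),rcond=None)[0]).round(1))
im=t["frame"]; m=((im.min(2)>170)*255).astype(np.uint8)
q=np.zeros_like(m); q[225:262,284:341]=m[225:262,284:341]
cs,_=cv2.findContours(q,cv2.RETR_EXTERNAL,2); k=max(cs,key=cv2.contourArea); r=cv2.minAreaRect(k); print(r,[w2f(x).round(1).tolist() for x in onz(t,cv2.boxPoints(r),44)])
for px in ([296,232],[336,249]): pass
Q=cloud(t); w=(Q.reshape(-1,3)[:,:2]-TF)@RF; z=Q.reshape(-1,3)[:,2]
mm=(abs(w[:,0]-15)<25)&(abs(w[:,1]+17)<4)&(z>20); print("rod z",np.percentile(z[mm],[20,50,80]))
E
```

```text
knob [ 51.2 -16.5  29.2] hinge-side rod [-45.4 -16.5  34.1] rod far [ 35.3 -16.5  29.7]
0 [[352.1 239.2]]
0.05 [[352.2 237.5]]
0.1 [[352.2 236. ]]
0.15 [[352.1 234.4]]
tri [ 51.4 -15.8  28.8]
((312.2646789550781, 245.05882263183594), (54.774932861328125, 17.571365356445312), 12.52880859375) [[-24.0, 125.7, 44.0], [19.3, 125.8, 44.0], [18.8, -9.1, 44.0], [-24.3, -8.9, 44.0]]
rod z [34.68067521 36.88579717 38.77424497]
```

Every number fits: the knob is at (51, -16, 29), so the bar is at about 0 rad. The row spans 125.7 to -9 along the channel, in a frame that reads about 1.5 mm high in y. Nothing is touched, so I'm handing in.

```bash
python3 -c "
from station import *
print(sign_off())"
```

```text
the job is handed in; nothing more can be done
None
```

The job is handed in. The row is fully home against the stop and the keeper bar is shut across the channel. `sign_off()` gives no verdict, so this rests on my own measurements.

**What I did:**
- **Row:** With the fingers shut, I pushed only the tail block. The row slid as one train at about 5 N, then stalled at 13–16 N against the stop.
- **Keeper:** I swung the bar over by the knob and pressed it down from above until the force rose to 13–15 N.
- **Finish:** I withdrew the hand and signed off at about 23 s of the 48 s.

**Last checks:**
- **Row position:** It spans y ≈ 125.7 to -9 mm along the channel, with no visible gaps. Home is 125 to -11 mm. My fixture frame reads about 1.5 mm high in y, and the knob and bar showed the same shift, so this agrees.
- **Keeper angle:** The knob is at x ≈ 51, z ≈ 29 mm, which puts the bar at about 0 rad, within roughly 0.02.
- **Contact:** The wrist force was about 0 after withdrawing.
- **Other objects:** The bottle and bearing look unmoved in the final pictures. The caliper and screwdriver were outside those crops and I did not measure them again, but the hand did not go near them.

**One thing disagreed:** Two cameras showed the real fingertips about 34 mm higher than the reported TCP. My first push therefore passed over the tail block without touching it, with the row's rear still at -105 mm and no steady force. I used this offset for the rest of the job.

If the judging uses the reported TCP and not the real fingertips, the computed grasp point was inside the tail block's "gripped" zone during that pass. That would count as a failure, though nothing was gripped.

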